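Load and lock the pump-plate rack

ROBOT

A 6-joint arm with a two-finger parallel gripper is mounted at the origin on the work surface. World frame = base frame: x ahead of the robot, y to its left, z up, the work surface at z = 0. Lengths are in m, angles in rad, forces in N, time in s.
With the tool pointing down it reaches from about 0.325 to 0.85 m from the base axis. Payload 4.4 kg.
Tool frame: the origin (TCP) lies between the finger pads; the fingertips stand 19 mm ahead of it and the grasp point (between the pads) is the TCP (r.tcp_to_tips is the distance from the TCP to the fingertips, in m); x points along the fingers, y is the direction in which the jaws open and shut, and the axes are right-handed (so a half turn about x gives the same grasp; the last joint's range is limited). The gripper opens to 94 mm and grips with 3 to 60 N. Pads are 16 mm wide; open, the fingers measure 119 mm over their backs; the gripper's body (75 mm by 177 mm) begins 78 mm behind the grasp point.
Start: joints at [1.052, 0.207, 1.542, -0, 1.393, -0.15], TCP at [0.207, 0.536, 0.224] pointing down, gripper open.
Joint ranges: [-2.73, 2.73], [-0.86, 2.22], [0.23, 2.46], [-1.11, 4.25], [0.08, 2.63], [-2.82, 2.82]. Speed limits (rad/s): [2.79, 2.79, 3.14, 3.14, 3.14, 3.14].

INTERFACE

Orientations are given as a unit quaternion [x, y, z, w].
In Python, from cell import r gives the robot as it stands. The module is installed in compiled form; this text tells all that it offers.
- The arm moves only by the tool jog_arm, never from a script. Its argument "steps" is one flat list of numbers, 7 for each row, row after row: the turn, a rotation vector about the tool's x, y, z as a fraction of full scale, then the shift along the tool's x, y, z as a fraction of full scale, then the closure, from -1 (fully open) to 1 (shut). In form: [ax, ay, az, x, y, z, claw, ax, ay, az, x, y, z, claw, ...]. A call has 1 to 10 rows; each row is the pose to reach, as a shift and turn from the pose measured when the call began, along the tool's axes at that moment; what a row does not reach only later rows make up. Full scale, the value 1, is 0.15 m for a shift and 30 degrees for a turn. A row lasts 1/8 s, in which the tool goes at most 62.5 mm and 10.7 degrees, less where a joint would pass 70% of its speed; a pose out of reach is approached as far as the arm can. A call with a number of a shift or a turn outside -1 to 1 is refused whole. A call with a gripper value outside its range is refused whole. The fingers move at their own pace and stop on an object; "grip_force" is the grip in N (left out, the last holds). Time passes only in rows, so rows that repeat a pose let the fingers close. It gives the time, the measured TCP pose, the force and the opening at its end, in the units of the state.
- r.sense(): the state, without advancing time (a new reading comes with each control period).
- r.snapshot(name): name is "scene" or "top" or "wrist"; returns (picture, depth): 420x560x3 uint8, red, green, blue; 420x560 float32, m along the optical axis (not along the pixel's ray), 0 where there is no reading.
- r.camera_params(name): a dict with "vfov" (degrees; the focal length in pixels is half the picture's height over the tangent of half this angle, whatever the lens; pixels are square), "cx", "cy" (the principal point, pixels), "R" (3x3) and "t" (3): a world point X has camera coordinates R X + t. Camera axes: x right, y down, z forward; pixel columns grow to the right and rows downward; lengths in m; the calibration is good to about 2 mm. A picture is of the moment at which its call begins: read the wrist's pose just before it. camera_params takes no time and is no camera call; for the wrist camera it gives the pose at the moment of the call.
- r.job_done(): hands the job in, once; it reports no verdict.
Trained networks look in the newest picture that a camera, given by its name, has taken for a name from the list of things; names that differ only in an ending like _2 or _b are one class to them, and where a whole thing is asked for, a point or a joint stands for the part that bears it (a point fixed in the world has none). Each returns a list of dicts, best first, with "confidence" (0 to 1); they miss things now and then, are a little off and sometimes report something else, mostly with a low value. They report only what shows in the picture. A call takes as long as a camera call. They do not tell look-alikes from the thing itself.
- r.look_for(name, camera): "rect" ([left, top, width, height] in pixels, round what is visible of it).
- r.spot_point(name, camera): "centre" ([column, row] in pixels: a listed point, or the origin of a listed thing).
The state is a dict: "clock": time; "joints": joint angles; "dq": joint speeds; "joint_efforts": joint torques, N m; "ee_pos": TCP position; "ee_rot": TCP orientation; "ft_force": force on the tool from outside, world axes, zero at the start; "ft_torque": the same for the moment, N m; "gripper_width": finger opening in m.
Only numpy, scipy, OpenCV 4.12 (cv2) and the standard library are available. Lean on these libraries where they do the work, as an engineer would, in place of code of your own. Each camera call takes 0.05 s, during which the arm holds its last target.

TASK

Get the pump's valve plates ready for the parts washer. First take the wrench off the slotted green rack, then stand every aluminium plate from the bench on a short edge in the rack, fully down in a slot of its own. When all are in, drive the rack's orange lock pin fully home with the mallet (strike it with the mallet only, not with the gripper), and finish with both wrench and mallet put away in the red tray, without knocking over or shoving the other things on the bench.

Things in the scene. Friction and masses are not known exactly. Their poses are not given: they have to be found in the camera images.
- rack: Fixed rack: black base 250 (x) x 240 (y) x 12 mm with five thick green walls, 84 mm long in y, end stops 48 mm high. The 4 slots between them run along y and lean 20 deg, tops to +x. Slots: 42 mm apart in x, 17 mm wide, 33 mm deep plus a V mouth between the gabled wall tops, 53 mm up. Origin: bench level, middle of the slotted part. The lock pin stands in a steel boss at y = 125 mm.
- slot0 (a point): Slot 0 of the rack (nearest the robot): the point where the centre of a plate rests when it stands in this slot on a short edge, 61 mm above the bench; its long axis then leans 20 deg from vertical (up to 10 more in the clearance), top to the rack's +x. The slot's floor is 52 mm below along that line.
- slot1 (a point): Slot 1 of the rack (between): the point where the centre of a plate rests when it stands in this slot on a short edge, 61 mm above the bench; its long axis then leans 20 deg from vertical (up to 10 more in the clearance), top to the rack's +x. The slot's floor is 52 mm below along that line.
- slot2 (a point): Slot 2 of the rack (between): the point where the centre of a plate rests when it stands in this slot on a short edge, 61 mm above the bench; its long axis then leans 20 deg from vertical (up to 10 more in the clearance), top to the rack's +x. The slot's floor is 52 mm below along that line.
- slot3 (a point): Slot 3 of the rack (farthest from the robot): the point where the centre of a plate rests when it stands in this slot on a short edge, 61 mm above the bench; its long axis then leans 20 deg from vertical (up to 10 more in the clearance), top to the rack's +x. The slot's floor is 52 mm below along that line.
- plate0: Aluminium valve plate, 100 (its x) x 60 (its y) x 12 mm (its z), about 0.18 kg, black-and-brass port and bolt holes on both faces; lies flat on the bench. Origin at its centre. Either short edge may go down, either face to the front. It may be absent.
- plate1: Aluminium valve plate, 100 (its x) x 60 (its y) x 12 mm (its z), about 0.18 kg, black-and-brass port and bolt holes on both faces; lies flat on the bench. Origin at its centre. Either short edge may go down, either face to the front. It may be absent.
- plate2: Aluminium valve plate, 100 (its x) x 60 (its y) x 12 mm (its z), about 0.18 kg, black-and-brass port and bolt holes on both faces; lies flat on the bench. Origin at its centre. Either short edge may go down, either face to the front. It may be absent.
- plate3: Aluminium valve plate, 100 (its x) x 60 (its y) x 12 mm (its z), about 0.18 kg, black-and-brass port and bolt holes on both faces; lies flat on the bench. Origin at its centre. Either short edge may go down, either face to the front. It may be absent.
- wrench: Steel combination wrench, lying along its x across the rack's walls; 197 mm long, 11 mm thick, its shaft 16 mm wide between the ends (x -65 to 65 mm), ends 26 to 34 mm wide. Origin: underside, middle of the shaft. 0.2 kg.
- mallet: Mallet with a black rubber head with an orange band (upright cylinder, diameter 52 mm, 72 mm tall) that stands on its lower striking face; the flat-sided wooden handle (18 mm wide, 28 mm high) sticks out level along the mallet's -x, from the head to x = -155 mm, its middle 36 mm above the underside. Origin: centre of the lower striking face. About 0.28 kg.
- mallet_grip (a point): Point in the middle of the mallet's handle, 50 mm from the head's axis and 36 mm above the lower striking face.
- pin (a joint): How far the lock pin is driven down, m: 0 to 0.003 at the start, 0.015 fully home. It is stiff (about 5 N) and stays where it is left.
- pin_top (a point): Centre of the top of the pin's orange cap (diameter 30 mm), moves with the pin; about 58 mm above the bench when up, 43 mm when home.
- tray: Fixed red tray, 270 (x) x 160 (y) x 30 mm, walls and floor 5 mm, open on top. Origin: centre of its underside.
- socket: Steel socket, diameter 30, 40 mm tall, in front of the rack, leave alone. Origin: centre of underside.
- fitting: Brass fitting, diameter 36, 34 mm tall, beyond the plates, leave alone. Origin: centre of underside.
- spacer: Dark steel spacer ring, outer diameter 60, 14 mm tall, leave alone. Origin: centre of underside.
Mind the look-alikes: they are no part of the job. What is shaped like the plate2 but brown is not meant.

How it is judged:
On the way, in this order (a step that is already met when the one before it is completed fails the run):
1. the wrench is off the rack (horizontal distance between wrench and rack above 0.17 m), for 0.2 s.
2. every plate stands in a slot of the rack (angle between the x axis of each of plate0, plate1, plate2, plate3 and the z axis of rack, either way round below 0.65 rad and z of each of plate0, plate1, plate2, plate3 in the frame of rack below 0.07 m and (distance between plate0 and slot0 below 0.025 m or distance between plate0 and slot1 below 0.025 m or distance between plate0 and slot2 below 0.025 m or distance between plate0 and slot3 below 0.025 m) and (distance between plate1 and slot0 below 0.025 m or distance between plate1 and slot1 below 0.025 m or distance between plate1 and slot2 below 0.025 m or distance between plate1 and slot3 below 0.025 m) and (distance between plate2 and slot0 below 0.025 m or distance between plate2 and slot1 below 0.025 m or distance between plate2 and slot2 below 0.025 m or distance between plate2 and slot3 below 0.025 m) and (distance between plate3 and slot0 below 0.025 m or distance between plate3 and slot1 below 0.025 m or distance between plate3 and slot2 below 0.025 m or distance between plate3 and slot3 below 0.025 m)), for 0.3 s.
3. the pin is driven home by the mallet (value of joint pin above 0.012 m and contact force between mallet and pin above 1 N).
At the end, for the whole second after the job is handed in: Every plate stands on a short edge in a slot (centre within 25 mm of the slot point, under 70 mm high, within 37 degrees of vertical); pin 12 mm or more down; wrench, mallet head and grip inside the tray outline, under 40, 60, 80 mm above its underside; all at rest (all of step 2 and value of joint pin above 0.012 m and x of wrench in the frame of tray between -0.135 and 0.135 m and y of wrench in the frame of tray between -0.08 and 0.08 m and z of wrench in the frame of tray below 0.04 m and x of mallet in the frame of tray between -0.135 and 0.135 m and y of mallet in the frame of tray between -0.08 and 0.08 m and z of mallet in the frame of tray below 0.06 m and x of mallet_grip in the frame of tray between -0.135 and 0.135 m and y of mallet_grip in the frame of tray between -0.08 and 0.08 m and z of mallet_grip in the frame of tray below 0.08 m and linear speed of each of plate0, plate1, plate2, plate3, wrench, mallet below 0.03 m/s); the robot touches nothing.
It fails at once if a bystander is shoved more than 40 mm or knocked over (distance of any of socket, fitting, spacer from where it was at the start of the episode above 0.04 m or angle between any of socket, fitting, spacer's own z axis and vertical above 0.8 rad).
It fails at once if the gripper or arm presses on the pin (contact force between the arm and pin above 2 N).
It fails at once if the fingers press on the pin (contact force between the fingers and pin above 2 N).
Of plate0, plate1, plate2, plate3 only 2 to 4 are there at a start; the rules pass over those that are not, and their reading is None.
At some moment in a run one of plate0, plate1, plate2, plate3, mallet may be knocked a few centimetres aside while the robot is not near it.
It also fails if it takes over 210 s, if anything falls off the work surface, if the arm or the gripper's body presses on something with over 40 N, if the wrist force passes 120 N, or if a joint passes its speed limit or range.

## Working session

There is one attempt and no reset: what is moved stays moved. The work goes in short steps, Python scripts to look and compute and a tool call to move; the robot and the scene stay as the last step left them, time stands still between calls to the robot, and variables do not carry over. Pictures are saved under pics/ and viewed, and the job is handed in when it is done.

Besides the shell and the picture viewer there is one more tool, called after "Emit:" by a JSON object that holds its "name" and its "arguments", one argument or row to a line. jog_arm: Moves the arm, as the interface text tells. Shift numbers are shares of 0.15 m and turn numbers shares of 30 degrees, none past 1 either way. Its arguments: {"type":"object","properties":{"steps":{"type":"array","items":{"type":"number"}},"grip_force":{"type":"number"}},"required":["steps"]}

```bash
mkdir -p pics; cat > h.py <<'E'
import numpy as np, cv2
from cell import r
from scipy.spatial.transform import Rotation as Ro
def K(c):
    p=r.camera_params(c); f=210/np.tan(np.radians(p['vfov'])/2); return p,f
def world(c,u,v,d,p=None):
    p0,f=K(c); p=p or p0
    X=np.array([(u-p['cx'])*d/f,(v-p['cy'])*d/f,d]); return np.array(p['R']).T@(X-np.array(p['t']))
def cloud(c,d,p):
    f=210/np.tan(np.radians(p['vfov'])/2)
    vv,uu=np.mgrid[0:d.shape[0],0:d.shape[1]]
    X=np.stack([(uu-p['cx'])*d/f,(vv-p['cy'])*d/f,d],-1)
    return (X-np.array(p['t']))@np.array(p['R'])
def proj(c,X):
    p,f=K(c); x=np.array(p['R'])@np.array(X)+np.array(p['t']); return x[0]/x[2]*f+p['cx'],x[1]/x[2]*f+p['cy']
def snap(c,name):
    p=r.camera_params(c); im,d=r.snapshot(c); cv2.imwrite(f'pics/{name}.png',im[:,:,::-1]); np.savez(f'pics/{name}.npz',im=im,d=d); return im,d,p
def st():
    s=r.sense(); print({k:np.round(s[k],4).tolist() for k in ('clock','joints','ee_pos','ee_rot','ft_force','gripper_width')}); return s
E
python3 - <<'E'
from h import *
st()
for c in ('scene','top'):
    im,d,p=snap(c,c+'0'); print(c,p)
    if c=='top':
        for n in ('rack','plate0','wrench','mallet','mallet_grip','pin_top','tray','socket','fitting','spacer','slot0','slot1','slot2','slot3'):
            try:
                for o in r.spot_point(n,c)[:6]:
                    u,v=o['centre'];print(n,round(o['confidence'],2),np.round([u,v]),np.round(world(c,u,v,d[int(v),int(u)],p),3))
            except Exception as e: print(n,e)
E
```

```text
{'clock': 0.0, 'joints': [1.0515, 0.2075, 1.5429, -0.0, 1.3935, -0.1505], 'ee_pos': [0.2069, 0.5357, 0.2233], 'ee_rot': [0.1289, 0.6954, -0.1304, 0.6949], 'ft_force': [-0.6805, -0.1912, -0.3615], 'gripper_width': 0.0944}
scene {'vfov': 42.441493113031, 'cx': 281.9640059596112, 'cy': 214.74220617014242, 'R': array([[-0.0300071 ,  0.99941642, -0.0163214 ],
       [ 0.78195406,  0.01330053, -0.62319415],
       [-0.62261338, -0.03146284, -0.78189684]]), 't': array([-0.01060665, -0.36287301,  1.73438852])}
top {'vfov': 52.524796173027354, 'cx': 283.86565366209334, 'cy': 208.06569612517904, 'R': array([[-0.02522741, -0.99963344, -0.00982617],
       [-0.99611966,  0.02596534, -0.08409177],
       [ 0.08431608,  0.00766662, -0.99640956]]), 't': array([0.0386656 , 0.52545139, 0.91954461])}
rack 0.74 [234. 188.] [0.568 0.129 0.065]
plate0 0.97 [368. 159.] [ 0.633 -0.168  0.013]
plate0 0.93 [434. 315.] [ 0.285 -0.297  0.013]
plate0 0.88 [294. 225.] [0.489 0.004 0.011]
plate0 0.74 [317. 159.] [ 0.637 -0.052  0.009]
plate0 0.67 [365. 227.] [ 0.48  -0.154  0.013]
plate0 0.59 [326. 289.] [ 0.347 
[... 788 characters left out ...]
.666 0.137 0.049]
slot1 0.62 [224. 200.] [0.544 0.155 0.048]
slot1 0.62 [232. 160.] [0.633 0.134 0.048]
slot1 0.6 [114. 230.] [0.487 0.39  0.05 ]
slot1 0.52 [249. 262.] [0.41  0.103 0.042]
slot2 0.9 [226. 181.] [0.586 0.149 0.047]
slot2 0.89 [231. 144.] [0.666 0.137 0.049]
slot2 0.62 [224. 200.] [0.544 0.155 0.048]
slot2 0.62 [232. 160.] [0.633 0.134 0.048]
slot2 0.6 [114. 230.] [0.487 0.39  0.05 ]
slot2 0.52 [249. 262.] [0.41  0.103 0.042]
slot3 0.9 [226. 181.] [0.586 0.149 0.047]
slot3 0.89 [231. 144.] [0.666 0.137 0.049]
slot3 0.62 [224. 200.] [0.544 0.155 0.048]
slot3 0.62 [232. 160.] [0.633 0.134 0.048]
slot3 0.6 [114. 230.] [0.487 0.39  0.05 ]
slot3 0.52 [249. 262.] [0.41  0.103 0.042]
```

View pics/top0.png

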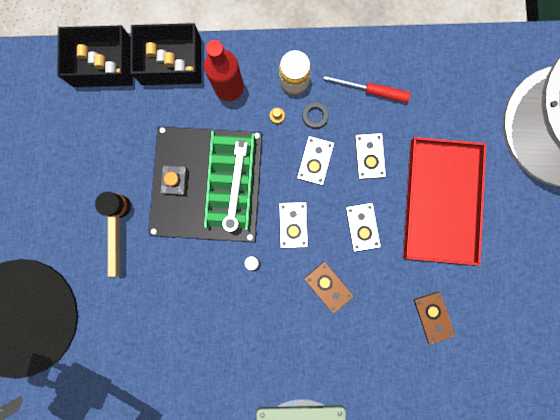

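View pics/scene0.png

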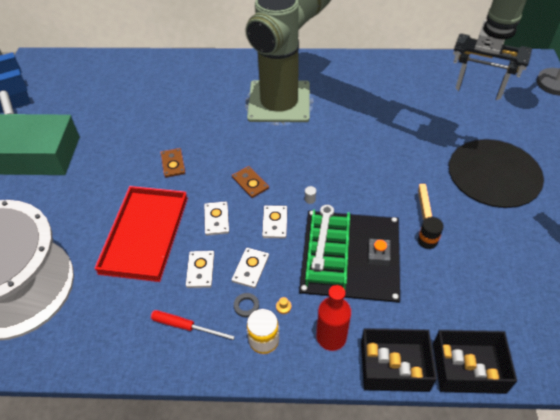

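The top picture shows four aluminium plates at (316,160), (370,156), (293,225), (363,227). It also shows two brown look-alikes, the wrench from (240,147) to (230,224) on the rack, the pin at (171,179), the mallet at (112,205) with its handle towards the robot, and the tray at (446,201). Next I fit the geometry.

```bash
cat > fit.py <<'E'
from h import *
def fits(c,name):
    z=np.load(f'pics/{name}.npz'); im,d=z['im'],z['d']; p=r.camera_params(c)
    P=cloud(c,d,p); hsv=cv2.cvtColor(im,cv2.COLOR_RGB2HSV)
    H,S,V=[hsv[...,i].astype(int) for i in range(3)]
    return im,d,P,H,S,V
def rect(pts):
    (cx,cy),(w,h),a=cv2.minAreaRect((pts[:,:2]*1000).astype(np.float32))
    if w<h: w,h,a=h,w,a+90
    return round(cx/1000,4),round(cy/1000,4),round(w,1),round(h,1),round((a+90)%180-90,1)
def plates(c,name):
    im,d,P,H,S,V=fits(c,name)
    m=((P[...,2]>0.006)&(P[...,2]<0.02)&(P[...,0]>.25)&(P[...,0]<.72)&(P[...,1]<.1)&(P[...,1]>-.25)).astype(np.uint8)
    n,l,s,ct=cv2.connectedComponentsWithStats(m)
    for i in range(1,n):
        if s[i,4]>300:
            q=P[l==i]; k=l==i; print('plate',rect(q),'px',ct[i].round(),s[i,4],'z',np.median(q[:,2]).round(4),'S',np.median(S[k]))
if __name__=='__main__':
    plates('top','top0')
    im,d,P,H,S,V=fits('top','top0')
    g=(H>45)&(H<80)&(S>120)&(P[...,2]>.04); print('green top',rect(P[g]),P[g][:,2].max())
    for (u,v) in [(163,131),(257,136),(250,237),(154,233)]:
        w=V[v-6:v+7,u-6:u+7]*(S[v-6:v+7,u-6:u+7]<60); yy,xx=np.nonzero(w>150); uu,vv=u-6+xx.mean(),v-6+yy.mean()
        print('screw',world('top',uu,vv,d[int(vv),int(uu)]).round(4))
    b=(P[...,2]>.008)&(P[...,1]>.06)&(P[...,1]<.33)&(P[...,0]>.4)&(P[...,0]<.75)&(P[...,2]<.1)
    n,l,s,ct=cv2.connectedComponentsWithStats(b.astype(np.uint8))
    for i in range(1,n):
        if s[i,4]>300: print('rack',rect(P[l==i]))
    b=(P[...,2]>.062)&(P[...,1]>.05)&(P[...,1]<.2)&(P[...,0]>.45)&(P[...,0]<.75)&(S<60);print('wrench',rect(P[b]),np.percentile(P[b][:,2],[5,50,95]))
    o=(H<16)&(S>150)&(P[...,2]>.04)&(P[...,1]>.22)&(P[...,1]<.32);print('pin',rect(P[o]),np.median(P[o],0))
    t=((H<6)|(H>174))&(S>150)&(P[...,1]<-.2)&(P[...,2]>.02);print('tray',rect(P[t]))
    m=(P[...,1]>.34)&(P[...,1]<.43)&(P[...,0]>.35)&(P[...,0]<.62)
    hd=m&(P[...,2]>.06);print('mallet head',rect(P[hd]),np.median(P[hd][:,2]))
    hh=m&(P[...,2]>.035)&(P[...,2]<.058)&(P[...,0]<.51);print('handle',rect(P[hh]),np.median(P[hh][:,2]))
    for n,(x0,x1,y0,y1) in dict(socket=(.37,.44,.07,.13),fitting=(.7,.78,0,.07),spacer=(.68,.8,-.1,-.02)).items():
        k=(P[...,0]>x0)&(P[...,0]<x1)&(P[...,1]>y0)&(P[...,1]<y1)&(P[...,2]>.008); print(n,rect(P[k]),P[k][:,2].max())
E
python3 fit.py
```

```text
plate (0.5784, 0.0864, 250.5, 27.1, 0.0) px [255. 181.] 722 z 0.0118 S 6.0
plate (0.6404, -0.1714, 100.4, 60.6, 2.2) px [370. 156.] 1180 z 0.012 S 1.0
plate (0.6334, -0.0476, 100.3, 60.0, -16.9) px [315. 161.] 1162 z 0.012 S 1.0
plate (0.4892, 0.0069, 98.7, 60.4, -1.3) px [293. 225.] 1202 z 0.0122 S 1.0
plate (0.4802, -0.1487, 99.9, 60.9, 8.1) px [362. 227.] 1219 z 0.012 S 1.0
plate (0.3489, -0.068, 100.6, 59.9, 38.5) px [328. 288.] 1250 z 0.0121 S 124.0
green top (0.6833, 0.2653, 624.0, 331.7, 22.1) 0.9608091147902664
screw [0.7125 0.2976 0.0156]
screw [0.6945 0.0831 0.0134]
screw [0.465  0.1033 0.0145]
screw [0.4832 0.3171 0.0159]
rack (0.5879, 0.2019, 250.3, 240.4, -5.0)
wrench (0.5744, 0.1295, 196.7, 32.3, -7.5) [0.06219875 0.06376194 0.06636327]
pin (0.757, 0.2699, 353.7, 51.5, 6.7) [0.58674666 0.25944439 0.05378619]
tray (0.5982, -0.324, 421.1, 210.2, 5.5)
mallet head (0.541, 0.398, 50.6, 50.3, 48.8) 0.07196259227972725
handle (0.4487, 0.3973, 122.5, 19.4, 0.5) 0.04901780015675972
socket (0.4075, 0.0994, 28.7, 27.4, -46.1) 0.0439932014261571
fitting (0.7398, 0.0371, 34.4, 33.9, 21.0) 0.038225496670404216
spacer (0.7402, -0.0499, 120.4, 57.4, 1.1) 0.09132176694852812
```

```bash
python3 - <<'E'
from fit import *
im,d,P,H,S,V=fits('top','top0')
inr=(P[...,0]>.44)&(P[...,0]<.72)
o=(H<18)&(S>130)&(P[...,2]>.045)&(P[...,2]<.07)&(P[...,1]>.22)&(P[...,1]<.32)&inr&(P[...,0]>.54)&(P[...,0]<.65);print('pin',rect(P[o]),np.median(P[o],0),o.sum())
pin=P[o].mean(0)
g=(H>45)&(H<80)&(S>100)&(P[...,2]>.03)&(P[...,2]<.062)&inr; print('green',rect(P[g]),P[g][:,2].max())
Rz=lambda a:np.array([[np.cos(a),-np.sin(a)],[np.sin(a),np.cos(a)]])
a=np.radians(-5.0); c=np.array([.5879,.2019])
print('pin in base frame',(pin[:2]-c)@Rz(a))
G=(P[g][:,:2]-c)@Rz(a); print('green in base frame',np.percentile(G,[0.5,99.5],axis=0))
# ridge profile: height vs x in base frame at y strip away from wrench
Gall=(P[...,:2]-c)@Rz(a)
for y0,y1 in((-.105,-.09),(-.05,-.035)):
  k=(Gall[...,1]>y0)&(Gall[...,1]<y1)&(abs(Gall[...,0])<.12)
  xs=Gall[k][:,0]; zs=P[k][:,2]; 
  print([ (round(x,3),round(float(zs[(xs>x-.003)&(xs<=x+.003)].max()),3)) for x in np.arange(-.114,.115,.006) if ((xs>x-.003)&(xs<=x+.003)).any()])
t=((H<6)|(H>174))&(S>150)&(P[...,1]<-.2)&(P[...,2]>.02)&(P[...,2]<.04)&(P[...,0]<.69)&(P[...,0]>.38)&(P[...,1]>-.45);print('tray',rect(P[t]))
E
```

```text
pin (0.5926, 0.2669, 27.9, 26.6, -61.1) [0.58657447 0.26614829 0.0544164 ] 33
green (0.5969, 0.2339, 276.3, 210.7, 84.9) 0.05735107604655642
pin in base frame [-0.00474611  0.06477411]
green in base frame [[-0.0940772  -0.10528842]
 [ 0.10605223 -0.01164226]]
[(np.float64(-0.114), 0.017), (np.float64(-0.108), 0.014), (np.float64(-0.102), 0.037), (np.float64(-0.096), 0.049), (np.float64(-0.09), 0.051), (np.float64(-0.084), 0.05), (np.float64(-0.078), 0.053), (np.float64(-0.072), 0.054), (np.float64(-0.066), 0.054), (np.float64(-0.06), 0.053), (np.float64(-0.054), 0.049), (np.float64(-0.048), 0.049), (np.float64(-0.042), 0.05), (np.float64(-0.036), 0.051), (np.float64(-0.03), 0.052), (np.float64(-0.024), 0.05), (np.float64(-0.018), 0.051), (np.float64(-0.012), 0.05), (np.float64(-0.006), 0.049), (np.float64(0.0), 0.049), (np.float64(0.006), 0.053), (np.float64(0.012), 0.053), (np.float64(0.018), 0.052), (np.float64(0.024), 0.05), (np.float64(0.03), 0.051), (np.float64(0.036), 0.049), (np.float64(0.042), 0.05), (np.float64(0.048), 0.052), (np.float64(0.054), 0.054), (np.float64(0.06), 0
[... 642 characters left out ...]
64(-0.036), 0.054), (np.float64(-0.03), 0.054), (np.float64(-0.024), 0.053), (np.float64(-0.018), 0.04), (np.float64(-0.012), 0.02), (np.float64(-0.006), 0.036), (np.float64(0.0), 0.049), (np.float64(0.006), 0.052), (np.float64(0.012), 0.055), (np.float64(0.018), 0.051), (np.float64(0.024), 0.039), (np.float64(0.03), 0.02), (np.float64(0.036), 0.038), (np.float64(0.042), 0.049), (np.float64(0.048), 0.051), (np.float64(0.054), 0.054), (np.float64(0.06), 0.047), (np.float64(0.072), 0.022), (np.float64(0.078), 0.037), (np.float64(0.084), 0.05), (np.float64(0.09), 0.052), (np.float64(0.096), 0.054), (np.float64(0.102), 0.047), (np.float64(0.114), 0.015)]
tray (0.534, -0.3304, 269.9, 162.0, -6.6)
```

```bash
cat >> h.py <<'E'
import json,os
def Rt(tilt,yaw,flip=False):
    """tool: approach dir pitched up from straight down by tilt deg toward heading yaw; jaw along left of heading"""
    t,a=np.radians(tilt),np.radians(yaw)
    x=np.array([np.sin(t)*np.cos(a),np.sin(t)*np.sin(a),-np.cos(t)]); y=np.array([-np.sin(a),np.cos(a),0])
    if flip: y=-y
    return np.stack([x,y,np.cross(x,y)],1)
def plan(pos,R):
    """one relative target; prints fraction of full scale"""
    s=r.sense(); R0=Ro.from_quat(s['ee_rot']); p=R0.inv().apply(np.array(pos)-s['ee_pos'])/.15
    w=(R0.inv()*Ro.from_matrix(R)).as_rotvec()/np.radians(30)
    print('rot',np.round(w,3).tolist(),'shift',np.round(p,3).tolist(), 'cl?',s['gripper_width'].__round__(4))
    with open('log.jsonl','a') as f: f.write(json.dumps({k:np.array(s[k]).tolist() for k in('joints','ee_pos','ee_rot')})+'\n')
    return w,p
def cl(w): return round(1-2*w/.0944,3)
E
python3 - <<'E'
from h import *
s=st(); print(Ro.from_quat(s['ee_rot']).as_matrix().round(3))
print('cl',cl(.04),cl(.076),cl(.08))
plan([.574,.13,.2],Rt(0,-7.5))
E
```

```text
{'clock': 0.8, 'joints': [1.0515, 0.2065, 1.5415, -0.0, 1.3935, -0.1505], 'ee_pos': [0.2073, 0.5364, 0.2245], 'ee_rot': [0.1297, 0.6951, -0.1296, 0.6951], 'ft_force': [-0.0436, -0.0242, -1.1619], 'gripper_width': 0.0942}
[[ 0.     0.361  0.933]
 [ 0.     0.933 -0.361]
 [-1.     0.     0.   ]]
cl 0.153 -0.61 -0.695
rot [-0.454, 0.0, -0.0] shift [0.163, -1.645, 3.257] cl? 0.0942
```

Emit:
{"name": "jog_arm", "arguments": {
  "steps": [-0.15, 0, 0, 0, -0.5, 1, 0, -0.15, 0, 0, 0, -0.5, 1, 0, -0.15, 0, 0, 0, -0.5, 1, 0, -0.15, 0, 0, 0, -0.5, 1, 0],
  "grip_force": 40
}}

```text
clock: 1.3
ee_pos: [0.322, 0.4106, 0.2247]
ee_rot: [0.104, 0.699, -0.104, 0.7]
ft_force: [-0.2, -0.2, -0.4]
gripper_width: 0.0577
```

Emit:
{"name": "jog_arm", "arguments": {
  "steps": [-0.15, 0, 0, 0, -0.5, 1, 0, -0.15, 0, 0, 0, -0.5, 1, 0, -0.15, 0, 0, 0, -0.5, 1, 0, -0.15, 0, 0, 0, -0.5, 1, 0]
}}

```text
clock: 1.8
ee_pos: [0.4453, 0.2943, 0.2248]
ee_rot: [0.078, 0.703, -0.077, 0.703]
ft_force: [-0.5, 0.5, -0.6]
gripper_width: 0.0468
```

```bash
python3 - <<'E'
from h import *
st(); plan([.574,.13,.2],Rt(0,-7.5))
E
```

```text
{'clock': 1.8, 'joints': [0.4218, 0.1182, 1.6429, -0.0001, 1.3796, -0.9289], 'ee_pos': [0.4453, 0.2943, 0.2248], 'ee_rot': [0.0778, 0.7025, -0.0775, 0.7031], 'ft_force': [-0.4947, 0.4532, -0.6476], 'gripper_width': 0.0468}
rot [-0.17, 0.002, -0.001] shift [0.166, -0.881, 1.076] cl? 0.0468
```

Emit:
{"name": "jog_arm", "arguments": {
  "steps": [-0.17, 0, 0, 0, -0.88, 1, 0, -0.17, 0, 0, 0, -0.88, 1, 0, -0.17, 0, 0, 0, -0.88, 1, 0, -0.17, 0, 0, 0, -0.88, 1, 0, -0.17, 0, 0, 0, -0.88, 1, 0]
}}

```text
clock: 2.42
ee_pos: [0.5625, 0.1339, 0.2246]
ee_rot: [0.047, 0.706, -0.046, 0.705]
ft_force: [0.2, 0.2, 0.6]
gripper_width: 0.0472
```

```bash
python3 - <<'E'
from h import *
st(); plan([.574,.13,.066],Rt(0,-7.5)); im,d,p=snap('wrist','w1'); print(p)
print(proj('wrist',[.574,.13,.064]))
E
```

```text
{'clock': 2.425, 'joints': [0.0833, 0.2131, 1.5335, 0.0014, 1.3951, -1.3569], 'ee_pos': [0.5625, 0.1339, 0.2246], 'ee_rot': [0.0467, 0.7057, -0.0458, 0.7055], 'ft_force': [0.2289, 0.1964, 0.5678], 'gripper_width': 0.0472}
rot [-0.0, -0.001, -0.003] shift [1.057, -0.017, 0.08] cl? 0.0472
{'vfov': 58.2554709309005, 'cx': 283.81284371660684, 'cy': 211.38922098612647, 'R': array([[ 1.31733981e-01,  9.91284692e-01,  9.03945433e-04],
       [ 9.52360233e-01, -1.26814147e-01,  2.77359260e-01],
       [ 2.75056622e-01, -3.56767578e-02, -9.60765853e-01]]), 't': array([-0.20777492, -0.54765857,  0.24173291])}
(np.float64(279.4480762999598), np.float64(212.37177834832764))
```

View pics/w1.png

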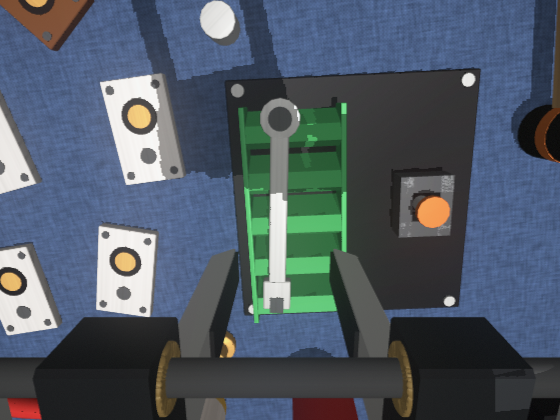

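The wrist picture shows the wrench shaft at columns 270-287, its middle near (278,210), which agrees with the top fit. The orange pin cap is at (433,211). I lower over the shaft and use the same picture to refine the rack.

```bash
python3 - <<'E'
from fit import *
z=np.load('pics/w1.npz'); im,d=z['im'],z['d']; p=r.camera_params('wrist'); P=cloud('wrist',d,p)
hsv=cv2.cvtColor(im,cv2.COLOR_RGB2HSV);H,S,V=[hsv[...,i].astype(int) for i in range(3)]
o=(H<20)&(S>150)&(P[...,2]>.04)&(P[...,2]<.07)&(P[...,1]>.22)&(P[...,1]<.3)&(P[...,0]>.54)&(P[...,0]<.65)
top=o&(P[...,2]>np.percentile(P[o][:,2],60)-.002); print('pin',rect(P[top]),np.median(P[top],0))
b=(P[...,2]>.008)&(P[...,2]<.02)&(V<60)&(P[...,1]>.06)&(P[...,1]<.33)&(P[...,0]>.44)&(P[...,0]<.73); print('base',rect(P[b]))
w=(P[...,2]>.058)&(P[...,2]<.075)&(P[...,1]<.17)&(P[...,0]<.7)&(S<60)&(P[...,1]>.08);q=P[w];print('wrench',rect(q),np.median(q[:,2]))
a=np.radians(-5.); c=np.array([.5879,.2019]);Rz=np.array([[np.cos(a),-np.sin(a)],[np.sin(a),np.cos(a)]])
G=(P[...,:2]-c)@Rz
for y0,y1 in ((-.09,-.08),(-.05,-.03)):
    k=(G[...,1]>y0)&(G[...,1]<y1)&(abs(G[...,0])<.12); xs=G[k][:,0];zs=P[k][:,2]
    print([(round(x*1000),round(1000*float(np.median(zs[abs(xs-x)<.0015])))) for x in np.arange(-.11,.11,.003) if (abs(xs-x)<.0015).any()])
g=(H>45)&(H<85)&(S>100)&(P[...,2]>.02)&(P[...,2]<.06);print('gy',np.percentile(G[g],[1,99],axis=0))
E
```

```text
pin (0.5948, 0.2682, 29.6, 28.6, 23.1) [0.59416233 0.26778128 0.05484502]
base (0.5886, 0.2015, 249.2, 239.7, -4.9)
wrench (0.5758, 0.13, 197.6, 32.5, -7.6) 0.06296805220047036
[(-110, 11), (-107, 12), (-104, 11), (-101, 12), (-98, 12), (-95, 63), (-92, 63), (-89, 62), (-86, 62), (-83, 62), (-80, 48), (-77, 48), (-74, 49), (-71, 51), (-68, 51), (-65, 46), (-62, 40), (-59, 11), (-56, 12), (-53, 12), (-50, 317), (-47, 319), (-44, 320), (-41, 44), (-38, 47), (-35, 48), (-32, 49), (-29, 51), (-26, 52), (-23, 47), (-20, 41), (-17, 62), (-14, 62), (-11, 13), (-8, 21), (-5, 28), (-2, 37), (1, 44), (4, 47), (7, 48), (10, 50), (13, 52), (16, 53), (19, 63), (22, 63), (25, 63), (28, 63), (31, 63), (34, 61), (37, 29), (40, 38), (43, 46), (46, 62), (49, 62), (52, 62), (55, 62), (58, 62), (61, 63), (64, 63), (67, 63), (70, 63), (73, 63), (76, 63), (79, 63), (82, 64), (85, 63), (88, 63), (91, 63), (94, 62), (97, 51), (100, 52)]
[(-110, 12), (-107, 12), (-104, 12), (-101, 12), (-98, 11), (-95, 12), (-92, 19), (-89, 27), (-86, 35), (-83, 43), (-80, 47), (-77, 48), (-74, 50), (-71, 51), (-68, 51), (-65, 46), (-62, 40), (-59, 12), (-56, 12), (-53, 318), (-50, 325), (-47, 322), (-44, 326), (-41, 324), (-38, 318), (-35, 49), (-32, 311), (-29, 262), (-26, 259), (-23, 268), (-20, 268), (-17, 264), (-14, 258), (-11, 243), (-8, 19), (-5, 27), (-2, 35), (1, 43), (4, 47), (7, 48), (10, 50), (13, 51), (16, 51), (19, 45), (22, 39), (31, 13), (34, 19), (37, 27), (40, 35), (43, 43), (46, 46), (49, 48), (52, 50), (55, 51), (58, 52), (76, 19), (79, 27), (82, 35), (85, 43), (88, 47), (91, 48), (94, 50), (97, 51), (100, 52)]
gy [[-0.09287821 -0.10434739]
 [ 0.09904529 -0.01243018]]
```

Emit:
{"name": "jog_arm", "arguments": {
  "steps": [0, 0, 0, 0.5, -0.017, 0.08, 0, 0, 0, 0, 1, -0.017, 0.08, 0, 0, 0, 0, 1, -0.017, 0.08, 0, 0, 0, 0, 1, -0.017, 0.08, 0, 0, 0, 0, 1, -0.017, 0.08, 0]
}}

```text
clock: 3.1
ee_pos: [0.574, 0.1323, 0.0763]
ee_rot: [0.046, 0.705, -0.044, 0.706]
ft_force: [0.2, -0.2, -0.3]
gripper_width: 0.0468
```

```bash
python3 - <<'E'
from h import *
st(); plan([.574,.13,.066],Rt(0,-7.5))
E
```

```text
{'clock': 3.1, 'joints': [0.0787, 0.3933, 1.632, 0.002, 1.1142, -1.3653], 'ee_pos': [0.574, 0.1323, 0.0763], 'ee_rot': [0.0458, 0.705, -0.0444, 0.7063], 'ft_force': [0.1936, -0.2206, -0.2678], 'gripper_width': 0.0468}
rot [0.006, 0.003, -0.004] shift [0.068, -0.015, 0.002] cl? 0.0468
```

Emit:
{"name": "jog_arm", "arguments": {
  "steps": [0, 0, 0, 0.07, -0.015, 0.005, 0, 0, 0, 0, 0.07, -0.015, 0.005, 0, 0, 0, 0, 0.07, -0.015, 0.005, 1, 0, 0, 0, 0.07, -0.015, 0.005, 1, 0, 0, 0, 0.07, -0.015, 0.005, 1, 0, 0, 0, 0.07, -0.015, 0.005, 1]
}}

```text
clock: 3.85
ee_pos: [0.5747, 0.1296, 0.0659]
ee_rot: [0.046, 0.705, -0.045, 0.706]
ft_force: [0.4, -0.7, -0.0]
gripper_width: 0.0154
```

Emit:
{"name": "jog_arm", "arguments": {
  "steps": [0, 0, 0, -0.3, 0, 0, 1, 0, 0, 0, -0.6, 0, 0, 1, 0, 0, 0, -0.6, 0, 0, 1, 0, 0, 0, -0.6, 0, 0, 1]
}}

```text
clock: 4.35
ee_pos: [0.5733, 0.1295, 0.1543]
ee_rot: [0.046, 0.706, -0.045, 0.706]
ft_force: [-0.3, -0.1, -1.7]
gripper_width: 0.0153
```

```bash
python3 - <<'E'
from h import *
st(); 
c=np.array([.534,-.3304]);a=np.radians(-6.6); t=c+np.array([[np.cos(a),-np.sin(a)],[np.sin(a),np.cos(a)]])@[0.0,-.037]; print(t)
plan([*t,.15],Rt(0,-6.6)); snap('wrist','w2')
E
```

```text
{'clock': 4.35, 'joints': [0.0742, 0.2978, 1.5797, 0.0015, 1.2644, -1.3694], 'ee_pos': [0.5733, 0.1295, 0.1543], 'ee_rot': [0.0456, 0.7058, -0.0446, 0.7055], 'ft_force': [-0.2838, -0.0507, -1.7406], 'gripper_width': 0.0153}
[ 0.52974733 -0.36715479]
rot [-0.024, -0.001, -0.003] shift [0.024, -3.321, 0.134] cl? 0.0153
```

View pics/w2.png

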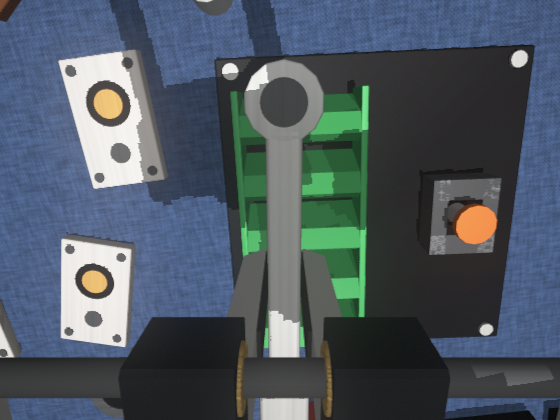

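The wrench is held level between the fingers. I carry it to the tray.

Emit:
{"name": "jog_arm", "arguments": {
  "steps": [0, 0, 0, 0, -0.4, 0, 1, 0, 0, 0, 0, -0.8, 0, 1, 0, 0, 0, 0, -1, 0, 1, 0, 0, 0, 0, -1, 0, 1]
}}

```text
clock: 4.9
ee_pos: [0.5517, -0.021, 0.1507]
ee_rot: [0.047, 0.708, -0.046, 0.703]
ft_force: [0.7, 0.4, -1.5]
gripper_width: 0.0154
```

Emit:
{"name": "jog_arm", "arguments": {
  "steps": [0, 0, 0, 0, -0.4, 0.05, 1, 0, 0, 0, 0, -0.8, 0.05, 1, 0, 0, 0, 0, -1, 0.05, 1, 0, 0, 0, 0, -1, 0.05, 1]
}}

```text
clock: 5.4
ee_pos: [0.5387, -0.1711, 0.1489]
ee_rot: [0.048, 0.709, -0.046, 0.702]
ft_force: [-0.1, 0.3, -1.6]
gripper_width: 0.0155
```

Emit:
{"name": "jog_arm", "arguments": {
  "steps": [0, 0, 0, 0, -0.4, 0.05, 1, 0, 0, 0, 0, -0.8, 0.05, 1, 0, 0, 0, 0, -1, 0.05, 1, 0, 0, 0, 0, -1, 0.05, 1]
}}

```text
clock: 5.9
ee_pos: [0.5262, -0.3205, 0.1472]
ee_rot: [0.05, 0.709, -0.046, 0.702]
ft_force: [0.3, 0.3, -2.6]
gripper_width: 0.0158
```

```bash
python3 - <<'E'
from h import *
st(); plan([.5297,-.3672,.15],Rt(0,-6.6))
E
```

```text
{'clock': 5.9, 'joints': [-0.6864, 0.3689, 1.5008, -0.0022, 1.2832, -2.1213], 'ee_pos': [0.5262, -0.3205, 0.1472], 'ee_rot': [0.0495, 0.7092, -0.0461, 0.7018], 'ft_force': [0.2824, 0.3495, -2.596], 'gripper_width': 0.0158}
rot [-0.038, -0.02, -0.008] shift [-0.02, -0.305, 0.065] cl? 0.0158
```

Emit:
{"name": "jog_arm", "arguments": {
  "steps": [-0.04, -0.02, 0, 0, -0.305, 0.065, 1, -0.04, -0.02, 0, 0, -0.305, 0.065, 1, -0.04, -0.02, 0, 0.4, -0.305, 0.065, 1, -0.04, -0.02, 0, 0.7, -0.305, 0.065, 1, -0.04, -0.02, 0, 0.7, -0.305, 0.065, 1]
}}

```text
clock: 6.52
ee_pos: [0.5256, -0.3603, 0.0365]
ee_rot: [0.044, 0.709, -0.035, 0.703]
ft_force: [-0.3, 0.5, -1.3]
gripper_width: 0.0155
```

```bash
python3 - <<'E'
from h import *
st(); plan([.5297,-.3672,.026],Rt(0,-6.6));print(cl(.03))
E
```

```text
{'clock': 6.525, 'joints': [-0.7389, 0.5441, 1.5031, 0.0049, 1.1103, -2.1996], 'ee_pos': [0.5256, -0.3603, 0.0365], 'ee_rot': [0.0444, 0.7094, -0.0349, 0.7026], 'ft_force': [-0.3172, 0.5289, -1.3118], 'gripper_width': 0.0155}
rot [0.006, -0.02, -0.025] shift [0.069, -0.043, 0.033] cl? 0.0155
0.364
```

Emit:
{"name": "jog_arm", "arguments": {
  "steps": [0, -0.02, -0.02, 0.07, -0.04, 0.03, 1, 0, -0.02, -0.02, 0.07, -0.04, 0.03, 1, 0, -0.02, -0.02, 0.07, -0.04, 0.03, 0.3, 0, -0.02, -0.02, 0.07, -0.04, 0.03, 0.3, 0, -0.02, -0.02, 0.07, -0.04, 0.03, 0.3]
}}

```text
clock: 7.15
ee_pos: [0.5299, -0.3673, 0.027]
ee_rot: [0.04, 0.705, -0.039, 0.707]
ft_force: [-0.1, 0.1, -0.1]
gripper_width: 0.033
```

Emit:
{"name": "jog_arm", "arguments": {
  "steps": [0, 0, 0, -0.4, 0, 0, 0.3, 0, 0, 0, -0.8, 0, 0, 0, 0, 0, 0, -1, 0, 0, -0.6, 0, 0, 0, -1, 0, 0, -0.6]
}}

```text
clock: 7.65
ee_pos: [0.5315, -0.3693, 0.1813]
ee_rot: [0.038, 0.703, -0.041, 0.709]
ft_force: [-0.0, 0.3, -0.8]
gripper_width: 0.0595
```

```bash
cat > show.py <<'E'
import sys
from fit import *
n=sys.argv[1]; snap('top',n); plates('top',n)
E
python3 show.py t1; python3 -c "
from h import *
s=st()
L=[json.loads(l) for l in open('log.jsonl')]
from scipy.optimize import least_squares
# planar model with tool down samples
Q=np.array([l['joints'] for l in L]);E=np.array([l['ee_pos'] for l in L])
def fk(p,q):
    a,h,L1,L2,b,Lt=p
    s2=q[:,1];s3=s2+q[:,2];s5=s3+q[:,4]
    rr=a+L1*np.sin(s2)+L2*np.sin(s3)+b*np.cos(s3)+Lt*np.sin(s5)
    z=h+L1*np.cos(s2)+L2*np.cos(s3)-b*np.sin(s3)+Lt*np.cos(s5)
    return rr,z
def f(p):
    rr,z=fk(p,Q); return np.r_[rr-np.hypot(E[:,0],E[:,1]),z-E[:,2],1e-3*(p-np.array([0,.36,.45,.45,0,.25]))]
o=least_squares(f,[0,.36,.45,.45,0,.25]);print(o.x.round(4),abs(o.fun[:-6]).max())
"

```

```text
plate (0.5783, 0.0866, 250.1, 26.9, -0.1) px [255. 181.] 721 z 0.0118 S 6.0
plate (0.6406, -0.1712, 101.1, 60.8, 2.6) px [369. 156.] 1176 z 0.0118 S 0.0
plate (0.6334, -0.0476, 100.6, 60.0, -16.8) px [315. 161.] 1161 z 0.012 S 0.0
plate (0.4891, 0.007, 98.5, 60.3, -1.4) px [293. 225.] 1205 z 0.012 S 0.0
plate (0.4802, -0.1485, 99.8, 60.5, 8.0) px [362. 227.] 1217 z 0.0121 S 0.0
plate (0.3489, -0.0678, 100.5, 60.0, 38.8) px [328. 288.] 1252 z 0.0122 S 124.0
{'clock': 7.7, 'joints': [-0.7419, 0.3879, 1.4072, 0.0021, 1.3429, -2.2005], 'ee_pos': [0.53, -0.368, 0.1782], 'ee_rot': [0.0396, 0.7046, -0.04, 0.7074], 'ft_force': [-1.1212, -0.1803, 0.2804], 'gripper_width': 0.0633}
[0.0064 0.2883 0.4511 0.5001 0.0915 0.3271] 0.000187619295156094
```

View pics/t1.png

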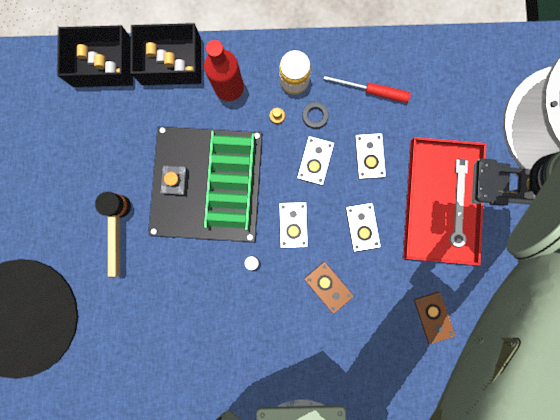

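The wrench lies in the tray at about (460,200). Next are the plates. I first check how tall the obstacles behind them are, and plan a grasp with the tool tilted.

```bash
python3 - <<'E'
from fit import *
im,d,P,H,S,V=fits('top','t1')
for n,(u,v,w) in dict(jar=(295,72,18),bottle=(225,72,22),driver=(367,88,40),fitting=(277,115,8)).items():
    q=P[v-w:v+w,u-w:u+w].reshape(-1,3); q=q[q[:,2]>.02]; print(n,q.min(0).round(3),q.max(0).round(3))
plan([.51,-.145,.13],Rt(-25,5))
E
```

```text
jar [ 0.447 -0.038  0.021] [0.849 0.029 0.961]
bottle [0.447 0.018 0.02 ] [0.841 0.18  0.961]
driver [ 0.447 -0.258  0.02 ] [0.806 0.018 0.961]
fitting [0.73  0.028 0.02 ] [0.748 0.046 0.038]
rot [-0.376, 0.838, -0.082] shift [0.319, 1.463, -0.301] cl? 0.0633
```

Emit:
{"name": "jog_arm", "arguments": {
  "steps": [-0.18, 0.4, -0.04, 0, 0.4, 0, -0.6, -0.18, 0.4, -0.04, 0, 0.7, -0.1, -0.6, -0.18, 0.4, -0.04, 0, 0.75, -0.1, -0.6, -0.18, 0.4, -0.04, 0, 0.75, -0.1, -0.6, -0.18, 0.4, -0.04, 0, 0.75, -0.1, -0.6]
}}

```text
clock: 8.32
ee_pos: [0.5273, -0.2557, 0.1774]
ee_rot: [0.003, 0.776, -0.01, 0.63]
ft_force: [-0.9, -0.1, 0.5]
gripper_width: 0.0756
```

```bash
python3 - <<'E'
from fit import *
im,d,P,H,S,V=fits('top','t1')
for n,(u,v,w) in dict(jar=(295,72,18),bottle=(225,72,22),driver=(367,88,40)).items():
    q=P[v-w:v+w,u-w:u+w].reshape(-1,3); q=q[(q[:,2]>.02)&(q[:,2]<.3)]; print(n,q.min(0).round(3),q.max(0).round(3))
st();plan([.51,-.145,.13],Rt(-35,8))
E
```

```text
jar [ 0.789 -0.038  0.021] [0.849 0.029 0.095]
bottle [0.776 0.112 0.02 ] [0.841 0.18  0.203]
driver [ 0.762 -0.258  0.02 ] [ 0.806 -0.167  0.028]
{'clock': 8.325, 'joints': [-0.5372, 0.3974, 1.4107, -0.1123, 1.5084, -2.0714], 'ee_pos': [0.5273, -0.2557, 0.1774], 'ee_rot': [0.0035, 0.7763, -0.0104, 0.6303], 'ft_force': [-0.9225, -0.1478, 0.4575], 'gripper_width': 0.0756}
rot [-0.288, 0.768, -0.1] shift [0.327, 0.74, -0.063] cl? 0.0756
```

Emit:
{"name": "jog_arm", "arguments": {
  "steps": [-0.29, 0.77, -0.1, 0.15, 0.4, -0.06, -0.6, -0.29, 0.77, -0.1, 0.3, 0.74, -0.06, -0.6, -0.29, 0.77, -0.1, 0.3, 0.74, -0.06, -0.6, -0.29, 0.77, -0.1, 0.3, 0.74, -0.06, -0.6, -0.29, 0.77, -0.1, 0.3, 0.74, -0.06, -0.6]
}}

```text
clock: 8.95
ee_pos: [0.5115, -0.1464, 0.1344]
ee_rot: [-0.061, 0.885, 0.032, 0.461]
ft_force: [-0.7, 0.6, 0.6]
gripper_width: 0.0747
```

```bash
cat > pk.py <<'E'
import sys
from h import *
def grasp(x,y,yaw,tilt=-35,u=.02,up=0.,z=.021):
    a,t=np.radians(yaw),np.radians(tilt); R=Rt(tilt,yaw)
    c=np.array([x+u*np.cos(a),y+u*np.sin(a),.006]); s=(z-.006)/np.cos(t)
    p=c-R[:,0]*(s+up); return p,R
def slot(i,tilt=35,up=0.,u=.02,z=.021,t0=-35,dx=0.,dy=0.,lean=20):
    a=np.radians(-5.); Rz=np.array([[np.cos(a),-np.sin(a),0],[np.sin(a),np.cos(a),0],[0,0,1]])
    o=np.array([.5832,.1434,0]); l=np.radians(lean)
    ax=np.array([np.sin(l),0,np.cos(l)])
    c=o+Rz@(np.array([-.063+.042*i+dx,dy,.012])+ax*(.052+u+up))
    R=Rt(t0+90-lean,-5); s=(z-.006)/np.cos(np.radians(t0)); return c-R[:,0]*s,R
E
cat > fk.py <<'E'
from h import *
from scipy.optimize import least_squares
L=[json.loads(l) for l in open('log.jsonl')]
Q=np.array([l['joints'] for l in L]);E=np.array([l['ee_pos'] for l in L]); 
def fk(p,q):
    a,h,L1,L2,b,Lt=p
    Ry=lambda x:Ro.from_rotvec([0,x,0]);Rz=lambda x:Ro.from_rotvec([0,0,x])
    A=Rz(q[0]);B=A*Ry(q[1]);C=B*Ry(q[2]);D=C*Rz(q[3])*Ry(q[4])
    return A.apply([a,0,h])+B.apply([0,0,L1])+C.apply([b,0,L2])+D.apply([0,0,Lt])
f=lambda p:np.concatenate([fk(p,q)-e for q,e in zip(Q,E)])
o=least_squares(f,[0,.29,.45,.5,.09,.33]);PAR=o.x
if __name__=='__main__': print(o.x.round(4),abs(o.fun).max())
E
python3 - <<'E'
from pk import *
from fk import *
print(PAR.round(4),abs(o.fun).max())
st();plan(*grasp(.4802,-.1487,8,up=.05));plan(*grasp(.4802,-.1487,8)); print(grasp(.4802,-.1487,8)[0])
# feasibility of slot poses
lim=[[-2.73,2.73],[-.86,2.22],[.23,2.46],[-1.11,4.25],[.08,2.63],[-2.82,2.82]]
for i in range(4):
  for t0 in(-25,-35):
    for up in(0,.07):
      p,R=slot(i,t0=t0,up=up); w=p-R[:,0]*PAR[5]
      def g(q):
        x=fk(PAR,q); P2=PAR.copy();P2[5]=0; return np.r_[x-p,fk(P2,q)-w]
      s=least_squares(g,[.2,.2,1.8,0,.3,0],bounds=(np.array(lim)[:,0],np.array(lim)[:,1]));print(i,t0,up,s.x[:5].round(2),s.cost.round(8))
E
```

```text
[-0.0009  0.0011  0.3525  0.4989 -0.0072  0.041 ] 0.08675057989475697
{'clock': 8.95, 'joints': [-0.2949, 0.6103, 1.3031, -0.2487, 1.7864, -1.9871], 'ee_pos': [0.5115, -0.1464, 0.1344], 'ee_rot': [-0.0612, 0.8846, 0.0317, 0.4612], 'ft_force': [-0.7341, 0.5721, 0.5657], 'gripper_width': 0.0747}
rot [-0.003, 0.002, -0.001] shift [0.29, 0.015, 0.429] cl? 0.0747
rot [-0.003, 0.002, -0.001] shift [0.623, 0.014, 0.428] cl? 0.0747
[ 0.51040626 -0.14445479  0.021     ]
0 -25 0 [ 0.29  0.23  1.82 -0.68  0.43] 0.0
0 -25 0.07 [0.27 0.21 1.72 4.24 0.09] 0.00011181
0 -35 0 [ 0.28  0.24  1.79 -0.4   0.57] 0.0
0 -35 0.07 [ 0.27  0.23  1.66 -0.32  0.69] 0.0
1 -25 0 [ 0.26  0.33  1.69 -0.62  0.43] 0.0
1 -25 0.07 [ 0.25  0.33  1.56 -0.47  0.55] 0.0
1 -35 0 [ 0.26  0.34  1.67 -0.36  0.58] 0.0
1 -35 0.07 [ 0.24  0.34  1.53 -0.29  0.71] 0.0
2 -25 0 [ 0.24  0.44  1.56 -0.55  0.44] 0.0
2 -25 0.07 [0.22 0.43 1.46 4.25 0.08] 0.00012382
2 -35 0 [ 0.23  0.44  1.53 -0.33  0.6 ] 0.0
2 -35 0.07 [ 0.22  0.45  1.39 -0.26  0.73] 0.0
3 -25 0 [0.21 0.54 1.44 4.25 0.08] 8.523e-05
3 -25 0.07 [ 0.21  0.55  1.27 -0.39  0.59] 3e-08
3 -35 0 [ 0.21  0.55  1.39 -0.29  0.63] 0.0
3 -35 0.07 [ 0.2   0.56  1.24 -0.24  0.77] 0.0
```

```bash
sed -i 's/a,h,L1,L2,b,Lt=p/a,h,L1,L2,b,Lt,d=p/; s/A.apply(\[a,0,h\])/A.apply([a,d,h])/; s/\[0,.29,.45,.5,.09,.33\]/[0,.29,.45,.5,.0,.3,.08]/' fk.py
cat > feas.py <<'E'
from pk import *
from fk import *
lim=np.array([[-2.73,2.73],[-.86,2.22],[.23,2.46],[-1.11,4.25],[.08,2.63],[-2.82,2.82]])
def feas(p,R,q0=[.2,.2,1.8,0,.3,0]):
    w=p-R[:,0]*PAR[5]
    def g(q):
        P2=PAR.copy();P2[5]=0; return np.r_[fk(PAR,q)-p,fk(P2,q)-w]
    s=least_squares(g,q0,bounds=(lim[:,0],lim[:,1])); return s.x[:5].round(2),np.sqrt(2*s.cost).round(4)
E
python3 - <<'E'
from feas import *
print(PAR.round(4),abs(o.fun).max())
for i in range(4):
  for t0 in(-25,-35,-40):
    for up in(0,.07): print(i,t0,up,*feas(*slot(i,t0=t0,up=up)))
E
```

```text
[-0.      0.2827  0.455   0.4996  0.0941  0.3228  0.0862] 3.984118590594221e-10
0 -25 0 [ 0.24  0.09  2.23 -1.11  0.24] 0.0109
0 -25 0.07 [ 0.23 -0.02  2.17 -0.78  0.32] 0.0
0 -35 0 [ 0.21  0.08  2.14 -0.49  0.37] 0.0
0 -35 0.07 [ 0.19 -0.01  2.05 -0.32  0.53] 0.0
0 -40 0 [ 0.19  0.09  2.08 -0.3   0.48] 0.0
0 -40 0.07 [ 0.18  0.01  1.99 -0.22  0.64] 0.0
1 -25 0 [ 0.21  0.16  2.15 -1.11  0.22] 0.0081
1 -25 0.07 [ 0.2   0.06  2.08 -0.73  0.3 ] 0.0
1 -35 0 [ 0.18  0.15  2.06 -0.44  0.37] 0.0
1 -35 0.07 [ 0.17  0.08  1.97 -0.3   0.52] 0.0
1 -40 0 [ 0.17  0.16  2.   -0.27  0.49] 0.0
1 -40 0.07 [ 0.15  0.1   1.9  -0.2   0.64] 0.0
2 -25 0 [0.16 0.24 2.11 4.25 0.15] 0.0231
2 -25 0.07 [ 0.17  0.14  2.   -0.67  0.3 ] 0.0
2 -35 0 [ 0.16  0.22  1.97 -0.39  0.38] 0.0
2 -35 0.07 [ 0.15  0.15  1.88 -0.27  0.53] 0.0
2 -40 0 [ 0.15  0.24  1.91 -0.24  0.5 ] 0.0
2 -40 0.07 [ 0.13  0.18  1.81 -0.18  0.65] 0.0
3 -25 0 [ 0.16  0.3   1.98 -1.1   0.19] 0.0
3 -25 0.07 [ 0.15  0.21  1.91 -0.6   0.3 ] 0.0
3 -35 0 [ 0.14  0.29  1.87 -0.34  0.39] 0.0
3 -35 0.07 [ 0.13  0.23  1.79 -0.24  0.54] 0.0
3 -40 0 [ 0.13  0.31  1.81 -0.22  0.52] 0.0
3 -40 0.07 [ 0.12  0.25  1.72 -0.17  0.66] 0.0
```

Emit:
{"name": "jog_arm", "arguments": {
  "steps": [0, 0, 0, 0.2, 0.015, 0.43, -0.6, 0, 0, 0, 0.29, 0.015, 0.43, -0.6, 0, 0, 0, 0.29, 0.015, 0.43, -0.6, 0, 0, 0, 0.5, 0.015, 0.43, -0.6, 0, 0, 0, 0.62, 0.015, 0.43, -0.6, 0, 0, 0, 0.62, 0.015, 0.43, -0.6],
  "grip_force": 50
}}

```text
clock: 9.7
ee_pos: [0.5097, -0.1446, 0.0219]
ee_rot: [-0.061, 0.885, 0.032, 0.461]
ft_force: [-0.8, -0.0, 0.7]
gripper_width: 0.0754
```

```bash
python3 - <<'E'
from pk import *
st();plan(*grasp(.4802,-.1487,8)); snap('wrist','w3')
E
```

```text
{'clock': 9.7, 'joints': [-0.2933, 0.7506, 1.3378, -0.2418, 1.6181, -1.9421], 'ee_pos': [0.5097, -0.1446, 0.0219], 'ee_rot': [-0.0607, 0.8848, 0.0316, 0.4608], 'ft_force': [-0.8247, -0.0239, 0.6701], 'gripper_width': 0.0754}
rot [-0.004, 0.001, -0.003] shift [0.002, 0.0, 0.007] cl? 0.0754
```

View pics/w3.png

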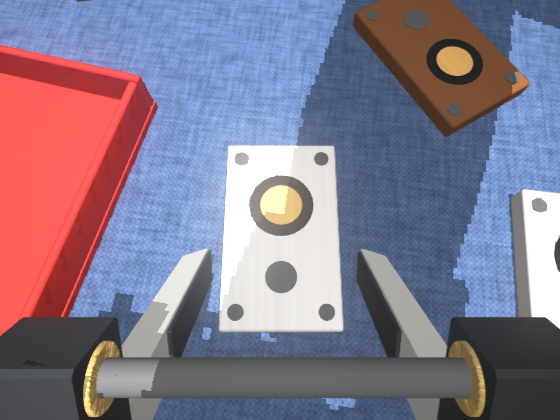

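The fingers straddle the plate squarely. I close and lift.

Emit:
{"name": "jog_arm", "arguments": {
  "steps": [0, 0, 0, 0, 0, 0, 1, 0, 0, 0, 0, 0, 0, 1, 0, 0, 0, 0, 0, 0, 1, 0, 0, 0, 0, 0, 0, 1, 0, 0, 0, -0.2, 0, -0.14, 1, 0, 0, 0, -0.41, 0, -0.29, 1, 0, 0, 0, -0.66, 0, -0.46, 1, 0, 0, 0, -0.66, 0, -0.46, 1]
}}

```text
clock: 10.75
ee_pos: [0.5133, -0.1451, 0.146]
ee_rot: [-0.062, 0.883, 0.03, 0.465]
ft_force: [0.7, 0.0, -1.6]
gripper_width: 0.0592
```

```bash
python3 - <<'E'
from pk import *
st();p,R=slot(3,up=.07); print(p); plan(p,R); snap('wrist','w4'); print(grasp(0,0,0)[0])
E
```

```text
{'clock': 10.75, 'joints': [-0.2926, 0.5944, 1.2986, -0.2477, 1.7981, -1.9874], 'ee_pos': [0.5133, -0.1451, 0.146], 'ee_rot': [-0.0617, 0.8826, 0.0303, 0.465], 'ft_force': [0.7016, 0.0129, -1.5667], 'gripper_width': 0.0592}
[0.68387917 0.13459171 0.16043635]
rot [0.457, -2.304, 0.006] shift [-0.867, 1.691, 1.081] cl? 0.0592
[0.03050311 0.         0.021     ]
```

View pics/w4.png

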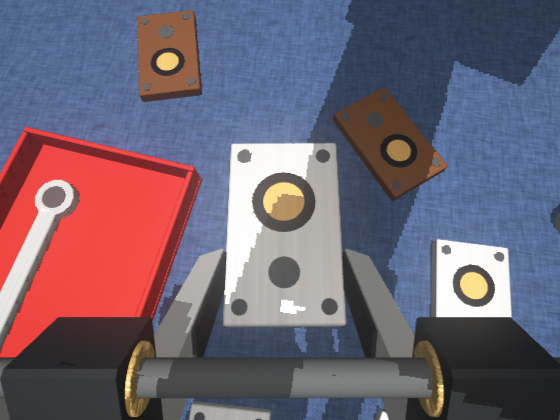

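```bash
python3 - <<'E'
from pk import *
plan([.55,-.05,.21],Rt(-7,2))
E
```

```text
rot [0.184, -0.921, 0.074] shift [-0.557, 0.589, 0.026] cl? 0.0589
```

Emit:
{"name": "jog_arm", "arguments": {
  "steps": [0.18, -0.3, 0.07, -0.3, 0.2, 0.03, 1, 0.18, -0.6, 0.07, -0.56, 0.4, 0.03, 1, 0.18, -0.92, 0.07, -0.56, 0.59, 0.03, 1, 0.18, -0.92, 0.07, -0.56, 0.59, 0.03, 1, 0.18, -0.92, 0.07, -0.56, 0.59, 0.03, 1]
}}

```text
clock: 11.42
ee_pos: [0.5498, -0.0498, 0.2082]
ee_rot: [-0.014, 0.75, 0.012, 0.661]
ft_force: [0.5, -0.7, -0.8]
gripper_width: 0.0592
```

```bash
python3 - <<'E'
from pk import *
st();plan([.63,.06,.21],Rt(18,-3))
E
```

```text
{'clock': 11.425, 'joints': [-0.2272, 0.2585, 1.518, -0.0338, 1.4871, -1.8305], 'ee_pos': [0.5498, -0.0498, 0.2082], 'ee_rot': [-0.0143, 0.7502, 0.0121, 0.6609], 'ft_force': [0.5463, -0.7048, -0.818], 'gripper_width': 0.0592}
rot [0.172, -0.841, -0.015] shift [-0.084, 0.712, 0.555] cl? 0.0592
```

Emit:
{"name": "jog_arm", "arguments": {
  "steps": [0.17, -0.3, 0, -0.08, 0.3, 0.2, 1, 0.17, -0.6, 0, -0.08, 0.5, 0.4, 1, 0.17, -0.84, -0.02, -0.08, 0.71, 0.55, 1, 0.17, -0.84, -0.02, -0.08, 0.71, 0.55, 1, 0.17, -0.84, -0.02, -0.08, 0.71, 0.55, 1]
}}

```text
clock: 12.05
ee_pos: [0.6295, 0.0588, 0.2085]
ee_rot: [0.014, 0.589, -0.022, 0.808]
ft_force: [-0.2, -0.6, -2.1]
gripper_width: 0.0589
```

```bash
python3 - <<'E'
from pk import *
st();plan(*slot(3,up=.07))
E
```

```text
{'clock': 12.05, 'joints': [-0.0399, 0.1502, 1.6748, -0.0085, 1.0059, -1.556], 'ee_pos': [0.6295, 0.0588, 0.2085], 'ee_rot': [0.0138, 0.589, -0.022, 0.8077], 'ft_force': [-0.2185, -0.6046, -2.0992], 'gripper_width': 0.0589}
rot [0.064, -0.573, -0.024] shift [0.406, 0.525, 0.222] cl? 0.0589
```

Emit:
{"name": "jog_arm", "arguments": {
  "steps": [0.06, -0.3, -0.02, 0, 0.25, 0.1, 1, 0.06, -0.57, -0.02, 0, 0.5, 0.22, 1, 0.06, -0.57, -0.02, 0.1, 0.525, 0.22, 1, 0.06, -0.57, -0.02, 0.4, 0.525, 0.22, 1, 0.06, -0.57, -0.02, 0.4, 0.525, 0.22, 1]
}}

```text
clock: 12.68
ee_pos: [0.6811, 0.132, 0.1548]
ee_rot: [0.019, 0.467, -0.039, 0.883]
ft_force: [-0.9, -0.5, -1.5]
gripper_width: 0.0588
```

```bash
python3 - <<'E'
from pk import *
st();plan(*slot(3,up=.07)); plan(*slot(3)); snap('wrist','w5'); snap('scene','s5')
E
```

```text
{'clock': 12.675, 'joints': [0.1227, 0.2366, 1.7873, -0.2333, 0.543, -1.1968], 'ee_pos': [0.6811, 0.132, 0.1548], 'ee_rot': [0.0194, 0.4673, -0.0393, 0.883], 'ft_force': [-0.8518, -0.527, -1.4671], 'gripper_width': 0.0588}
rot [0.002, -0.026, 0.004] shift [-0.022, 0.019, 0.035] cl? 0.0588
rot [0.002, -0.026, 0.004] shift [0.251, 0.02, -0.343] cl? 0.0588
```

View pics/w5.png

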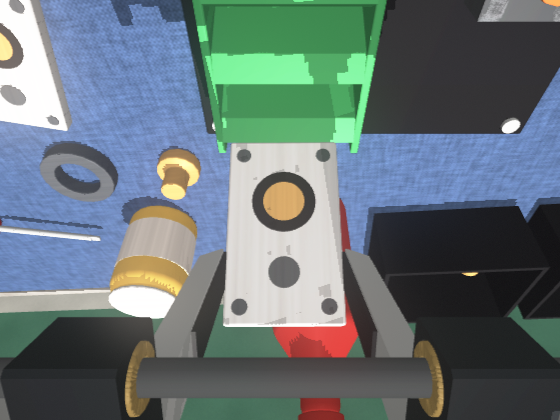

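View pics/s5.png

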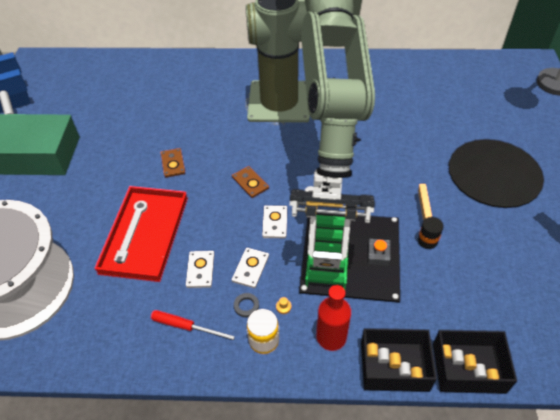

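The plate is in hand and centred over the far slot in the wrist view (230-345 columns, slot walls 200-380). I align, then insert.

Emit:
{"name": "jog_arm", "arguments": {
  "steps": [0, -0.026, 0, -0.022, 0.02, 0.035, 1, 0, -0.026, 0, -0.022, 0.02, 0.035, 1, 0, -0.026, 0, 0.04, 0.02, -0.055, 1, 0, -0.026, 0, 0.1, 0.02, -0.14, 1, 0, -0.026, 0, 0.1, 0.02, -0.14, 1]
}}

```text
clock: 13.4
ee_pos: [0.6724, 0.1365, 0.1323]
ee_rot: [0.019, 0.46, -0.039, 0.887]
ft_force: [0.2, 0.6, -2.4]
gripper_width: 0.0589
```

```bash
python3 - <<'E'
from pk import *
st();plan(*slot(3,up=.0));plan(*slot(3,up=.008))
E
```

```text
{'clock': 13.4, 'joints': [0.1348, 0.2533, 1.8303, -0.285, 0.4717, -1.1347], 'ee_pos': [0.6724, 0.1365, 0.1323], 'ee_rot': [0.0192, 0.4597, -0.0387, 0.887], 'ft_force': [0.2295, 0.5559, -2.3701], 'gripper_width': 0.0589}
rot [0.003, 0.007, 0.002] shift [0.157, -0.006, -0.212] cl? 0.0589
rot [0.003, 0.007, 0.002] shift [0.127, -0.006, -0.168] cl? 0.0589
```

Emit:
{"name": "jog_arm", "arguments": {
  "steps": [0, 0, 0, 0.06, 0, -0.08, 1, 0, 0, 0, 0.127, 0, -0.168, 1, 0, 0, 0, 0.127, 0, -0.168, 1, 0, 0, 0, 0.127, 0, -0.168, 1]
}}

```text
clock: 13.9
ee_pos: [0.663, 0.1374, 0.102]
ee_rot: [0.019, 0.46, -0.039, 0.887]
ft_force: [0.1, 0.3, -1.3]
gripper_width: 0.0585
```

```bash
python3 - <<'E'
from pk import *
st();plan(*slot(3,up=.0))
E
```

```text
{'clock': 13.9, 'joints': [0.1389, 0.2868, 1.8662, -0.335, 0.4065, -1.0772], 'ee_pos': [0.663, 0.1374, 0.102], 'ee_rot': [0.0192, 0.4597, -0.0386, 0.887], 'ft_force': [0.0691, 0.2792, -1.2885], 'gripper_width': 0.0585}
rot [0.003, 0.007, 0.001] shift [0.029, -0.006, -0.044] cl? 0.0585
```

Emit:
{"name": "jog_arm", "arguments": {
  "steps": [0, 0, 0, 0.015, 0, -0.022, 1, 0, 0, 0, 0.026, 0, -0.037, 1, 0, 0, 0, 0.026, 0, -0.037, 1]
}}

```text
clock: 14.28
ee_pos: [0.6613, 0.1376, 0.0963]
ee_rot: [0.019, 0.459, -0.039, 0.887]
ft_force: [0.1, -1.0, -1.3]
gripper_width: 0.0593
```

```bash
python3 - <<'E'
from pk import *
st();plan(*slot(3,up=.0)); print(cl(.072))
E
```

```text
{'clock': 14.275, 'joints': [0.1398, 0.2938, 1.8732, -0.3484, 0.3923, -1.0622], 'ee_pos': [0.6613, 0.1376, 0.0963], 'ee_rot': [0.0192, 0.4591, -0.0386, 0.8873], 'ft_force': [0.1265, -0.9555, -1.3211], 'gripper_width': 0.0593}
rot [0.003, 0.01, 0.001] shift [0.004, -0.007, -0.013] cl? 0.0593
-0.525
```

Release, and back out along the tool axis.

Emit:
{"name": "jog_arm", "arguments": {
  "steps": [0, 0, 0, 0, 0, 0, -0.2, 0, 0, 0, 0, 0, 0, -0.6, 0, 0, 0, 0, 0, 0, -0.6, 0, 0, 0, -0.1, 0, 0, -0.6, 0, 0, 0, -0.4, 0, 0, -0.6, 0, 0, 0, -0.8, 0, 0, -0.6, 0, 0, 0, -0.8, 0, 0, -0.6]
}}

```text
clock: 15.15
ee_pos: [0.5936, 0.145, 0.2012]
ee_rot: [0.02, 0.454, -0.037, 0.89]
ft_force: [-0.2, 0.1, -0.4]
gripper_width: 0.0753
```

```bash
python3 - <<'E'
from pk import *
st(); snap('wrist','w6'); plan([.56,.01,.2],Rt(8,-5))
E
python3 show.py t6
```

```text
{'clock': 15.15, 'joints': [0.1782, -0.0016, 1.9578, -0.2738, 0.5922, -1.1264], 'ee_pos': [0.5936, 0.145, 0.2012], 'ee_rot': [0.02, 0.4542, -0.0372, 0.8899], 'ft_force': [-0.1916, 0.0719, -0.3693], 'gripper_width': 0.0753}
rot [0.003, 0.922, -0.002] shift [-0.093, -0.912, -0.109] cl? 0.0752
plate (0.6521, 0.0861, 101.9, 25.3, -0.8) px [257. 152.] 310 z 0.012 S 7.0
plate (0.6406, -0.1714, 100.6, 60.7, 2.4) px [369. 156.] 1180 z 0.012 S 0.0
plate (0.6333, -0.0475, 100.0, 60.0, -16.7) px [315. 161.] 1161 z 0.0119 S 0.0
plate (0.4891, 0.007, 98.5, 60.3, -1.4) px [293. 225.] 1203 z 0.0122 S 0.0
plate (0.3492, -0.0677, 100.0, 59.9, 38.6) px [328. 288.] 1256 z 0.0121 S 123.0
```

View pics/w6.png

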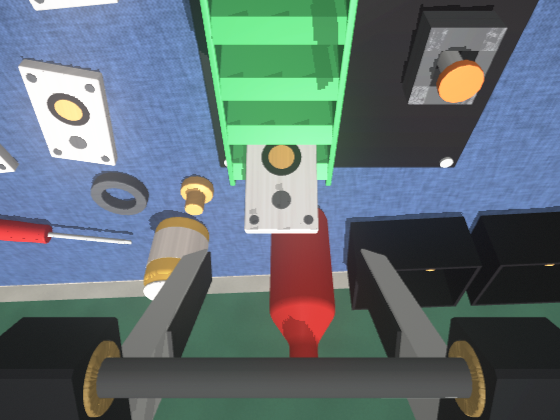

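The plate stands in slot 3, at (282,190). Now the second plate, (0.489, 0.007), for slot 2.

Emit:
{"name": "jog_arm", "arguments": {
  "steps": [0, 0.3, 0, -0.1, -0.3, -0.1, -0.6, 0, 0.6, 0, -0.1, -0.6, -0.1, -0.6, 0, 0.92, 0, -0.1, -0.91, -0.1, -0.6, 0, 0.92, 0, -0.1, -0.91, -0.1, -0.6, 0, 0.92, 0, -0.1, -0.91, -0.1, -0.6]
}}

```text
clock: 15.88
ee_pos: [0.5589, 0.0098, 0.197]
ee_rot: [0.029, 0.658, -0.033, 0.752]
ft_force: [1.0, -0.5, -0.2]
gripper_width: 0.0748
```

```bash
python3 - <<'E'
from pk import *
st(); p,R=grasp(.4891,.007,-1.4,up=.12); plan(p,Rt(-20,-2)) 
z=np.load('pics/w6.npz')
E
```

```text
{'clock': 15.875, 'joints': [-0.1415, 0.1096, 1.7182, 0.0079, 1.1808, -1.6281], 'ee_pos': [0.5589, 0.0098, 0.197], 'ee_rot': [0.0286, 0.6578, -0.0326, 0.7519], 'ft_force': [0.9951, -0.48, -0.1937], 'gripper_width': 0.0748}
rot [-0.099, 0.921, -0.011] shift [0.54, -0.018, 0.129] cl? 0.0748
```

Emit:
{"name": "jog_arm", "arguments": {
  "steps": [-0.1, 0.3, 0, 0.1, -0.02, 0.13, -0.6, -0.1, 0.6, 0, 0.3, -0.02, 0.13, -0.6, -0.1, 0.92, 0, 0.5, -0.02, 0.13, -0.6, -0.1, 0.92, 0, 0.5, -0.02, 0.13, -0.6]
}}

```text
clock: 16.38
ee_pos: [0.5834, 0.0064, 0.1144]
ee_rot: [0.016, 0.824, -0.006, 0.566]
ft_force: [-1.6, 0.9, -1.0]
gripper_width: 0.0757
```

```bash
python3 - <<'E'
from pk import *
st(); plan(*grasp(.4891,.007,-1.4,up=.05));plan(*grasp(.4891,.007,-1.4,up=.0)) 
E
```

```text
{'clock': 16.375, 'joints': [-0.1231, 0.5808, 1.3119, -0.0254, 1.6151, -1.6586], 'ee_pos': [0.5834, 0.0064, 0.1144], 'ee_rot': [0.0157, 0.8241, -0.0063, 0.5662], 'ft_force': [-1.5614, 0.9462, -0.9508], 'gripper_width': 0.0757}
rot [-0.008, 0.466, -0.02] shift [0.41, -0.016, -0.093] cl? 0.0757
rot [-0.008, 0.466, -0.02] shift [0.734, -0.02, -0.174] cl? 0.0757
```

Emit:
{"name": "jog_arm", "arguments": {
  "steps": [-0.01, 0.47, -0.02, 0.2, -0.016, -0.09, -0.6, -0.01, 0.47, -0.02, 0.41, -0.016, -0.093, -0.6, -0.01, 0.47, -0.02, 0.41, -0.016, -0.093, -0.6, -0.01, 0.47, -0.02, 0.55, -0.018, -0.13, -0.6, -0.01, 0.47, -0.02, 0.7, -0.02, -0.165, -0.6, -0.01, 0.47, -0.02, 0.73, -0.02, -0.174, -0.6, -0.01, 0.47, -0.02, 0.73, -0.02, -0.174, -0.6]
}}

```text
clock: 17.25
ee_pos: [0.521, 0.0064, 0.024]
ee_rot: [0.01, 0.886, -0.005, 0.463]
ft_force: [-0.1, 0.3, -0.4]
gripper_width: 0.0752
```

```bash
python3 - <<'E'
from pk import *
st(); plan(*grasp(.4891,.007,-1.4,up=.0)); snap('wrist','w7')
E
```

```text
{'clock': 17.25, 'joints': [-0.1196, 0.7508, 1.3311, -0.0551, 1.6659, -1.6554], 'ee_pos': [0.521, 0.0064, 0.024], 'ee_rot': [0.0103, 0.8864, -0.0053, 0.4628], 'ft_force': [-0.1373, 0.3438, -0.3979], 'gripper_width': 0.0752}
rot [0.002, 0.005, 0.001] shift [0.022, -0.001, 0.004] cl? 0.0752
```

View pics/w7.png

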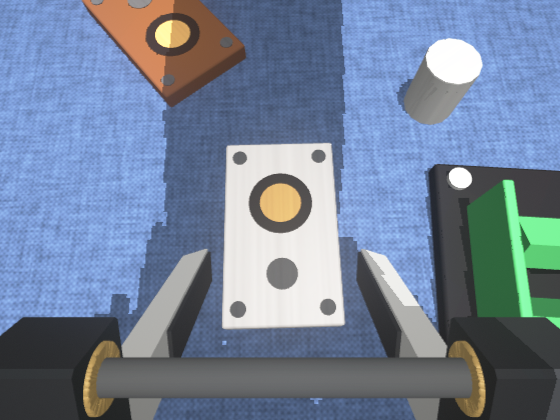

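The plate is centred between the fingers, clear of the socket and rack. I close and lift.

Emit:
{"name": "jog_arm", "arguments": {
  "steps": [0, 0, 0, 0.02, 0, 0, -0.6, 0, 0, 0, 0.02, 0, 0, 1, 0, 0, 0, 0.02, 0, 0, 1, 0, 0, 0, 0.02, 0, 0, 1, 0, 0, 0, 0.02, 0, 0, 1, 0, 0, 0, -0.2, 0, -0.14, 1, 0, 0, 0, -0.41, 0, -0.29, 1, 0, 0, 0, -0.66, 0, -0.46, 1, 0, 0, 0, -0.66, 0, -0.46, 1]
}}

```text
clock: 18.42
ee_pos: [0.524, 0.0061, 0.1475]
ee_rot: [0.01, 0.884, -0.006, 0.467]
ft_force: [0.4, -0.6, -2.1]
gripper_width: 0.0592
```

```bash
python3 - <<'E'
from pk import *
st(); plan([.56,.06,.21],Rt(-7,-4))
E
```

```text
{'clock': 18.425, 'joints': [-0.1196, 0.5961, 1.2917, -0.0569, 1.8507, -1.6661], 'ee_pos': [0.524, 0.0061, 0.1475], 'ee_rot': [0.0101, 0.8843, -0.0056, 0.4667], 'ft_force': [0.4014, -0.5779, -2.1378], 'gripper_width': 0.0592}
rot [0.084, -0.912, 0.032] shift [-0.475, 0.365, -0.044] cl? 0.0592
```

Emit:
{"name": "jog_arm", "arguments": {
  "steps": [0.08, -0.3, 0.03, -0.4, 0, -0.04, 1, 0.08, -0.6, 0.03, -0.475, 0.2, -0.04, 1, 0.08, -0.91, 0.03, -0.475, 0.36, -0.04, 1, 0.08, -0.91, 0.03, -0.475, 0.36, -0.04, 1, 0.08, -0.91, 0.03, -0.475, 0.36, -0.04, 1]
}}

```text
clock: 19.05
ee_pos: [0.5598, 0.0591, 0.2082]
ee_rot: [0.025, 0.75, -0.023, 0.661]
ft_force: [0.2, -0.1, -1.4]
gripper_width: 0.0595
```

```bash
python3 - <<'E'
from pk import *
st();plan([.60,.13,.22],Rt(18,-5))
E
```

```text
{'clock': 19.05, 'joints': [-0.0494, 0.2802, 1.4905, 0.0013, 1.4969, -1.553], 'ee_pos': [0.5598, 0.0591, 0.2082], 'ee_rot': [0.0249, 0.7498, -0.0226, 0.6608], 'ft_force': [0.1642, -0.0634, -1.3757], 'gripper_width': 0.0595}
rot [0.038, -0.841, -0.002] shift [-0.108, 0.49, 0.224] cl? 0.0595
```

Emit:
{"name": "jog_arm", "arguments": {
  "steps": [0.04, -0.3, 0, -0.1, 0.2, 0.1, 1, 0.04, -0.6, 0, -0.1, 0.4, 0.22, 1, 0.04, -0.84, 0, -0.1, 0.49, 0.22, 1, 0.04, -0.84, 0, -0.1, 0.49, 0.22, 1, 0.04, -0.84, 0, -0.1, 0.49, 0.22, 1]
}}

```text
clock: 19.68
ee_pos: [0.6004, 0.129, 0.2186]
ee_rot: [0.026, 0.588, -0.036, 0.808]
ft_force: [0.6, -0.2, -0.7]
gripper_width: 0.0593
```

```bash
python3 - <<'E'
from pk import *
st();plan(*slot(2,up=.07))
E
```

```text
{'clock': 19.675, 'joints': [0.1016, 0.1094, 1.6991, -0.0677, 1.0274, -1.354], 'ee_pos': [0.6004, 0.129, 0.2186], 'ee_rot': [0.0263, 0.5881, -0.0359, 0.8076], 'ft_force': [0.6372, -0.1673, -0.7377], 'gripper_width': 0.0593}
rot [-0.003, -0.571, 0.001] shift [0.452, 0.086, 0.139] cl? 0.0593
```

Emit:
{"name": "jog_arm", "arguments": {
  "steps": [0, -0.3, 0, 0, 0.086, 0.05, 1, 0, -0.57, 0, 0, 0.086, 0.1, 1, 0, -0.57, 0, 0.1, 0.086, 0.14, 1, 0, -0.57, 0, 0.45, 0.086, 0.14, 1, 0, -0.57, 0, 0.45, 0.086, 0.14, 1, 0, -0.57, 0, 0.45, 0.086, 0.14, 1]
}}

```text
clock: 20.42
ee_pos: [0.6442, 0.1376, 0.1618]
ee_rot: [0.021, 0.461, -0.04, 0.886]
ft_force: [0.8, -0.6, -0.4]
gripper_width: 0.0593
```

```bash
python3 - <<'E'
from pk import *
st();plan(*slot(2,up=.07)); plan(*slot(2,up=.035)); snap('wrist','w8')
E
```

```text
{'clock': 20.425, 'joints': [0.1449, 0.157, 1.8733, -0.2678, 0.529, -1.144], 'ee_pos': [0.6442, 0.1376, 0.1618], 'ee_rot': [0.021, 0.4612, -0.04, 0.8861], 'ft_force': [0.8219, -0.5605, -0.4099], 'gripper_width': 0.0593}
rot [-0.005, 0.0, 0.003] shift [-0.001, 0.003, -0.017] cl? 0.0593
rot [-0.005, 0.0, 0.003] shift [0.133, 0.003, -0.208] cl? 0.0593
```

View pics/w8.png

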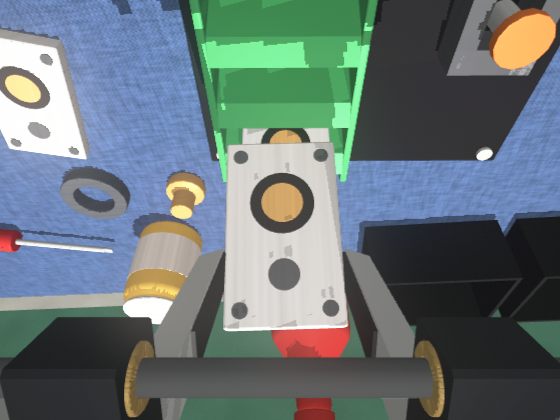

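Emit:
{"name": "jog_arm", "arguments": {
  "steps": [0, 0, 0, 0, 0, -0.017, 1, 0, 0, 0, 0.07, 0, -0.11, 1, 0, 0, 0, 0.133, 0, -0.208, 1, 0, 0, 0, 0.19, 0, -0.29, 1, 0, 0, 0, 0.238, 0, -0.357, 1, 0, 0, 0, 0.238, 0, -0.357, 1]
}}

```text
clock: 21.22
ee_pos: [0.6197, 0.1399, 0.1008]
ee_rot: [0.021, 0.462, -0.04, 0.886]
ft_force: [0.8, -0.4, -2.2]
gripper_width: 0.0592
```

```bash
python3 - <<'E'
from pk import *
st();plan(*slot(2))
E
```

```text
{'clock': 21.225, 'joints': [0.1577, 0.2157, 1.9603, -0.3734, 0.3949, -1.0197], 'ee_pos': [0.6197, 0.1399, 0.1008], 'ee_rot': [0.0207, 0.4618, -0.0398, 0.8859], 'ft_force': [0.7935, -0.4029, -2.1776], 'gripper_width': 0.0592}
rot [-0.004, -0.002, 0.003] shift [0.028, 0.002, -0.032] cl? 0.0592
```

Emit:
{"name": "jog_arm", "arguments": {
  "steps": [0, 0, 0, 0.026, 0, -0.03, 1, 0, 0, 0, 0.026, 0, -0.03, 1, 0, 0, 0, 0.026, 0, -0.03, -0.2, 0, 0, 0, 0.026, 0, -0.03, -0.6, 0, 0, 0, 0.026, 0, -0.03, -0.6, 0, 0, 0, -0.1, 0, 0, -0.6, 0, 0, 0, -0.4, 0, 0, -0.6, 0, 0, 0, -0.8, 0, 0, -0.6, 0, 0, 0, -0.8, 0, 0, -0.6]
}}

```text
clock: 22.35
ee_pos: [0.5531, 0.1474, 0.2061]
ee_rot: [0.022, 0.457, -0.038, 0.889]
ft_force: [-0.0, 0.0, 0.2]
gripper_width: 0.0754
```

```bash
python3 show.py t8; python3 - <<'E'
from pk import *
st(); snap('wrist','w9'); plan([.56,.01,.22],Rt(8,-8))
E
```

```text
plate (0.6209, 0.0856, 165.2, 27.0, 0.6) px [256. 164.] 491 z 0.012 S 7.0
plate (0.6408, -0.1714, 101.4, 60.5, 2.3) px [370. 156.] 1181 z 0.0119 S 0.0
plate (0.6333, -0.0475, 100.4, 59.9, -16.8) px [315. 161.] 1164 z 0.012 S 0.0
plate (0.3492, -0.0676, 100.3, 60.1, 38.8) px [328. 288.] 1255 z 0.0123 S 123.0
{'clock': 22.4, 'joints': [0.2016, -0.0868, 2.0302, -0.2859, 0.6207, -1.0958], 'ee_pos': [0.5524, 0.1468, 0.2031], 'ee_rot': [0.0213, 0.4587, -0.039, 0.8875], 'ft_force': [0.3363, 0.0943, -0.1852], 'gripper_width': 0.0753}
rot [0.09, 0.903, -0.037] shift [-0.028, -0.9, 0.187] cl? 0.0753
```

View pics/w9.png

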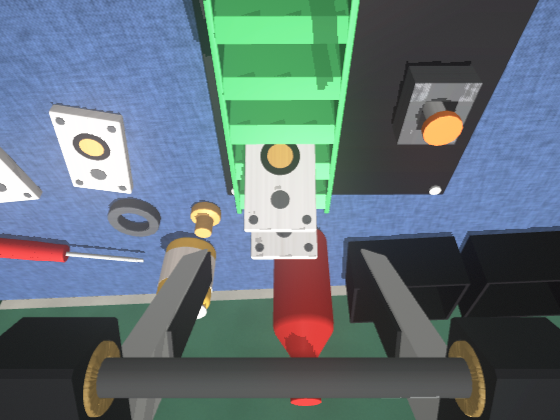

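Slots 2 and 3 are filled, seen at (280,190) and behind it. Third plate next.

Emit:
{"name": "jog_arm", "arguments": {
  "steps": [0.09, 0.3, -0.04, -0.03, -0.3, 0.19, -0.6, 0.09, 0.6, -0.04, -0.03, -0.6, 0.19, -0.6, 0.09, 0.9, -0.04, -0.03, -0.9, 0.19, -0.6, 0.09, 0.9, -0.04, -0.03, -0.9, 0.19, -0.6, 0.09, 0.9, -0.04, -0.03, -0.9, 0.19, -0.6]
}}

```text
clock: 23.08
ee_pos: [0.5595, 0.01, 0.2179]
ee_rot: [0.046, 0.655, -0.054, 0.752]
ft_force: [0.1, 0.4, 0.3]
gripper_width: 0.0749
```

```bash
python3 - <<'E'
from feas import *
a=(.6333,-.0475,-16.8)
p,R=grasp(*a); print(p, feas(p,R,[0,.6,1.3,0,1.6,-1.5])); p2=p+[0,0,.11]; print(feas(p2,R,[0,.6,1.3,0,1.6,-1.5]))
st(); plan(p2,Rt(-20,-13))
E
```

```text
[ 0.66250122 -0.05631637  0.021     ] (array([-0.23,  1.03,  0.83,  0.04,  1.89]), np.float64(0.0))
(array([-0.23,  0.92,  0.8 ,  0.04,  2.04]), np.float64(0.0))
{'clock': 23.075, 'joints': [-0.1357, 0.0894, 1.6956, -0.0021, 1.2194, -1.5644], 'ee_pos': [0.5595, 0.01, 0.2179], 'ee_rot': [0.046, 0.6554, -0.0537, 0.752], 'ft_force': [0.0574, 0.3853, 0.3288], 'gripper_width': 0.0749}
rot [0.163, 0.928, 0.02] shift [0.676, -0.34, 0.656] cl? 0.0749
```

Emit:
{"name": "jog_arm", "arguments": {
  "steps": [0.16, 0.3, 0.02, 0.2, -0.2, 0.3, -0.6, 0.16, 0.6, 0.02, 0.4, -0.34, 0.656, -0.6, 0.16, 0.93, 0.02, 0.6, -0.34, 0.656, -0.6, 0.16, 0.93, 0.02, 0.6, -0.34, 0.656, -0.6, 0.16, 0.93, 0.02, 0.6, -0.34, 0.656, -0.6]
}}

```text
clock: 23.7
ee_pos: [0.6601, -0.0543, 0.1419]
ee_rot: [0.091, 0.815, -0.064, 0.569]
ft_force: [0.1, 1.3, 0.8]
gripper_width: 0.0751
```

```bash
python3 - <<'E'
from pk import *
a=(.6333,-.0475,-16.8)
st(); p,R=grasp(*a);plan(p+[0,0,.05],R); plan(p,R)
E
```

```text
{'clock': 23.7, 'joints': [-0.2143, 0.7023, 1.0547, 0.0035, 1.7354, -1.5621], 'ee_pos': [0.6601, -0.0543, 0.1419], 'ee_rot': [0.0914, 0.8146, -0.0636, 0.5693], 'ft_force': [0.0865, 1.283, 0.7566], 'gripper_width': 0.0751}
rot [0.119, 0.496, 0.061] shift [0.437, -0.01, 0.18] cl? 0.0751
rot [0.119, 0.496, 0.061] shift [0.75, -0.01, 0.295] cl? 0.0751
```

Emit:
{"name": "jog_arm", "arguments": {
  "steps": [0.12, 0.5, 0.06, 0, -0.01, 0.1, -0.6, 0.12, 0.5, 0.06, 0.2, -0.01, 0.18, -0.6, 0.12, 0.5, 0.06, 0.437, -0.01, 0.18, -0.6, 0.12, 0.5, 0.06, 0.6, -0.01, 0.24, -0.6, 0.12, 0.5, 0.06, 0.73, -0.01, 0.29, -0.6, 0.12, 0.5, 0.06, 0.73, -0.01, 0.29, -0.6]
}}

```text
clock: 24.45
ee_pos: [0.6627, -0.056, 0.0247]
ee_rot: [0.129, 0.878, -0.068, 0.456]
ft_force: [-0.7, -0.1, -0.6]
gripper_width: 0.075
```

```bash
python3 - <<'E'
from pk import *
a=(.6333,-.0475,-16.8)
st(); p,R=grasp(*a); plan(p,R); snap('wrist','w10')
E
```

```text
{'clock': 24.45, 'joints': [-0.2313, 1.027, 0.8256, 0.0365, 1.9004, -1.5082], 'ee_pos': [0.6627, -0.056, 0.0247], 'ee_rot': [0.1292, 0.8779, -0.0676, 0.4561], 'ft_force': [-0.7461, -0.0721, -0.6155], 'gripper_width': 0.075}
rot [-0.0, -0.003, 0.002] shift [0.02, -0.002, 0.014] cl? 0.075
```

View pics/w10.png

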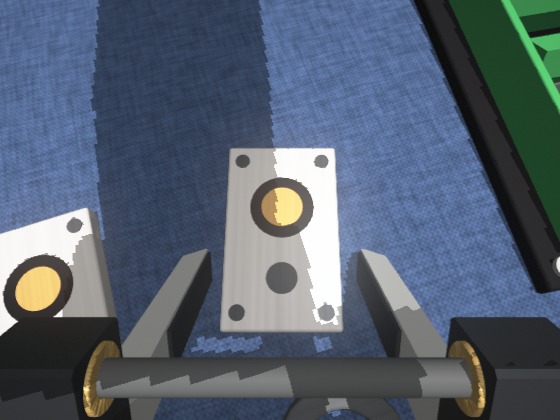

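Emit:
{"name": "jog_arm", "arguments": {
  "steps": [0, 0, 0, 0.02, 0, 0.014, -0.6, 0, 0, 0, 0.02, 0, 0.014, 1, 0, 0, 0, 0.02, 0, 0.014, 1, 0, 0, 0, 0.02, 0, 0.014, 1, 0, 0, 0, 0.02, 0, 0.014, 1, 0, 0, 0, -0.2, 0, -0.14, 1, 0, 0, 0, -0.41, 0, -0.29, 1, 0, 0, 0, -0.66, 0, -0.46, 1, 0, 0, 0, -0.66, 0, -0.46, 1]
}}

```text
clock: 25.62
ee_pos: [0.6662, -0.0567, 0.1504]
ee_rot: [0.129, 0.875, -0.068, 0.461]
ft_force: [0.7, -0.8, -2.0]
gripper_width: 0.059
```

```bash
python3 - <<'E'
from pk import *
st(); plan([.57,.0,.22],Rt(-7,-12))
E
```

```text
{'clock': 25.625, 'joints': [-0.2312, 0.9034, 0.7761, 0.0396, 2.0623, -1.5015], 'ee_pos': [0.6662, -0.0567, 0.1504], 'ee_rot': [0.1291, 0.8754, -0.0679, 0.4609], 'ft_force': [0.7223, -0.7717, -2.039], 'gripper_width': 0.059}
rot [-0.15, -0.915, -0.057] shift [0.026, 0.177, -0.859] cl? 0.059
```

Emit:
{"name": "jog_arm", "arguments": {
  "steps": [-0.15, -0.3, -0.06, -0.2, 0, -0.3, 1, -0.15, -0.6, -0.06, -0.1, 0.1, -0.6, 1, -0.15, -0.91, -0.06, 0.026, 0.177, -0.86, 1, -0.15, -0.91, -0.06, 0.026, 0.177, -0.86, 1, -0.15, -0.91, -0.06, 0.026, 0.177, -0.86, 1]
}}

```text
clock: 26.25
ee_pos: [0.5686, 0.0005, 0.2188]
ee_rot: [0.078, 0.746, -0.069, 0.657]
ft_force: [0.8, -0.2, -1.5]
gripper_width: 0.059
```

```bash
python3 - <<'E'
from pk import *
st();plan([.55,.12,.225],Rt(18,-7))
E
```

```text
{'clock': 26.25, 'joints': [-0.1544, 0.2836, 1.464, 0.0054, 1.5208, -1.5174], 'ee_pos': [0.5686, 0.0005, 0.2188], 'ee_rot': [0.0776, 0.7465, -0.0692, 0.6572], 'ft_force': [0.7667, -0.1748, -1.5236], 'gripper_width': 0.059}
rot [-0.165, -0.842, 0.018] shift [-0.006, 0.754, -0.289] cl? 0.059
```

Emit:
{"name": "jog_arm", "arguments": {
  "steps": [-0.165, -0.3, 0.02, 0, 0.2, -0.28, 1, -0.165, -0.6, 0.02, 0, 0.5, -0.28, 1, -0.165, -0.84, 0.02, 0, 0.75, -0.28, 1, -0.165, -0.84, 0.02, 0, 0.75, -0.28, 1, -0.165, -0.84, 0.02, 0, 0.75, -0.28, 1]
}}

```text
clock: 26.88
ee_pos: [0.5528, 0.1187, 0.2238]
ee_rot: [0.036, 0.588, -0.049, 0.807]
ft_force: [0.6, -0.5, -1.2]
gripper_width: 0.0594
```

```bash
python3 - <<'E'
from pk import *
st();plan(*slot(1,up=.07))
E
```

```text
{'clock': 26.875, 'joints': [0.0968, 0.0008, 1.8023, -0.0775, 1.0346, -1.3223], 'ee_pos': [0.5528, 0.1187, 0.2238], 'ee_rot': [0.0361, 0.5875, -0.0494, 0.8069], 'ft_force': [0.5997, -0.4735, -1.1515], 'gripper_width': 0.0594}
rot [-0.06, -0.571, 0.03] shift [0.493, 0.192, 0.151] cl? 0.0594
```

Emit:
{"name": "jog_arm", "arguments": {
  "steps": [-0.06, -0.3, 0.03, 0, 0.19, 0.05, 1, -0.06, -0.57, 0.03, 0, 0.19, 0.1, 1, -0.06, -0.57, 0.03, 0.1, 0.19, 0.15, 1, -0.06, -0.57, 0.03, 0.48, 0.19, 0.15, 1, -0.06, -0.57, 0.03, 0.48, 0.19, 0.15, 1, -0.06, -0.57, 0.03, 0.48, 0.19, 0.15, 1]
}}

```text
clock: 27.62
ee_pos: [0.6012, 0.1406, 0.1632]
ee_rot: [0.021, 0.461, -0.04, 0.886]
ft_force: [0.7, 0.8, -1.0]
gripper_width: 0.0591
```

```bash
python3 - <<'E'
from pk import *
st();plan(*slot(1,up=.07)); plan(*slot(1,up=.007)); snap('wrist','w11')
E
```

```text
{'clock': 27.625, 'joints': [0.1657, 0.0726, 1.9653, -0.2921, 0.526, -1.106], 'ee_pos': [0.6012, 0.1406, 0.1632], 'ee_rot': [0.0207, 0.461, -0.0395, 0.8863], 'ft_force': [0.6891, 0.7827, -1.0281], 'gripper_width': 0.0591}
rot [-0.004, 0.001, 0.002] shift [0.011, 0.008, -0.016] cl? 0.0591
rot [-0.004, 0.001, 0.002] shift [0.252, 0.008, -0.361] cl? 0.0591
```

View pics/w11.png

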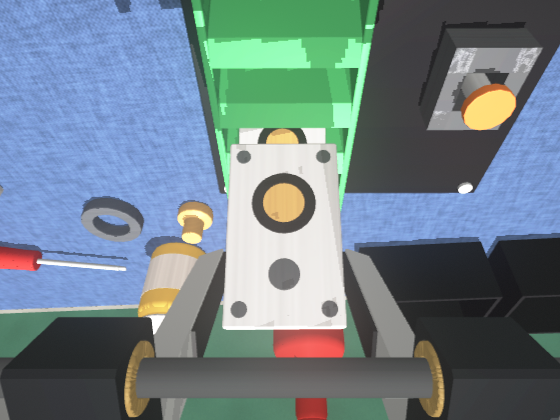

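Emit:
{"name": "jog_arm", "arguments": {
  "steps": [0, 0, 0, 0.01, 0.008, -0.016, 1, 0, 0, 0, 0.09, 0.008, -0.13, 1, 0, 0, 0, 0.17, 0.008, -0.245, 1, 0, 0, 0, 0.252, 0.008, -0.361, 1, 0, 0, 0, 0.252, 0.008, -0.361, 1, 0, 0, 0, 0.252, 0.008, -0.361, 1]
}}

```text
clock: 28.42
ee_pos: [0.5809, 0.1447, 0.105]
ee_rot: [0.021, 0.458, -0.039, 0.888]
ft_force: [0.6, 0.6, -1.3]
gripper_width: 0.0588
```

```bash
python3 - <<'E'
from pk import *
st();plan(*slot(1))
E
```

```text
{'clock': 28.425, 'joints': [0.183, 0.14, 2.046, -0.4209, 0.3854, -0.9535], 'ee_pos': [0.5809, 0.1447, 0.105], 'ee_rot': [0.0212, 0.458, -0.0387, 0.8878], 'ft_force': [0.6307, 0.5935, -1.284], 'gripper_width': 0.0588}
rot [-0.004, 0.014, -0.002] shift [0.039, -0.008, -0.064] cl? 0.0588
```

Emit:
{"name": "jog_arm", "arguments": {
  "steps": [0, 0.01, 0, 0.02, -0.005, -0.035, 1, 0, 0.01, 0, 0.036, -0.008, -0.06, 1, 0, 0.01, 0, 0.036, -0.008, -0.06, 1, 0, 0.01, 0, 0.036, -0.008, -0.06, 1]
}}

```text
clock: 28.92
ee_pos: [0.5767, 0.1439, 0.0953]
ee_rot: [0.021, 0.46, -0.039, 0.887]
ft_force: [-0.9, -0.5, -1.8]
gripper_width: 0.0593
```

```bash
python3 - <<'E'
from pk import *
st();plan(*slot(1))
E
```

```text
{'clock': 28.925, 'joints': [0.182, 0.1516, 2.0569, -0.435, 0.3687, -0.9377], 'ee_pos': [0.5767, 0.1439, 0.0953], 'ee_rot': [0.0213, 0.4604, -0.0387, 0.8866], 'ft_force': [-0.8786, -0.5292, -1.8015], 'gripper_width': 0.0593}
rot [-0.004, 0.004, -0.002] shift [0.002, 0.0, -0.004] cl? 0.0593
```

Emit:
{"name": "jog_arm", "arguments": {
  "steps": [0, 0, 0, 0, 0, 0, -0.2, 0, 0, 0, 0, 0, 0, -0.6, 0, 0, 0, 0, 0, 0, -0.6, 0, 0, 0, -0.1, 0, 0, -0.6, 0, 0, 0, -0.4, 0, 0, -0.6, 0, 0, 0, -0.8, 0, 0, -0.6, 0, 0, 0, -0.8, 0, 0, -0.6]
}}

```text
clock: 29.8
ee_pos: [0.5098, 0.1511, 0.2003]
ee_rot: [0.022, 0.455, -0.037, 0.889]
ft_force: [0.4, -0.3, -1.0]
gripper_width: 0.0752
```

```bash
python3 show.py t11; python3 - <<'E'
from pk import *
st(); snap('wrist','w12'); plan([.54,.01,.23],Rt(8,-5))
E
```

```text
plate (0.5914, 0.0862, 223.3, 25.2, -0.4) px [255. 177.] 662 z 0.012 S 6.0
plate (0.6403, -0.1716, 100.1, 60.7, 2.4) px [370. 156.] 1172 z 0.0117 S 0.0
plate (0.349, -0.0678, 100.2, 59.9, 38.6) px [328. 288.] 1250 z 0.0122 S 122.0
{'clock': 29.85, 'joints': [0.2349, -0.1731, 2.1196, -0.3147, 0.6226, -1.0446], 'ee_pos': [0.5091, 0.1506, 0.1973], 'ee_rot': [0.022, 0.4572, -0.0378, 0.8883], 'ft_force': [0.3711, 0.9773, 0.67], 'gripper_width': 0.075}
rot [-0.003, 0.909, -0.005] shift [-0.025, -0.911, 0.376] cl? 0.0749
```

View pics/w12.png

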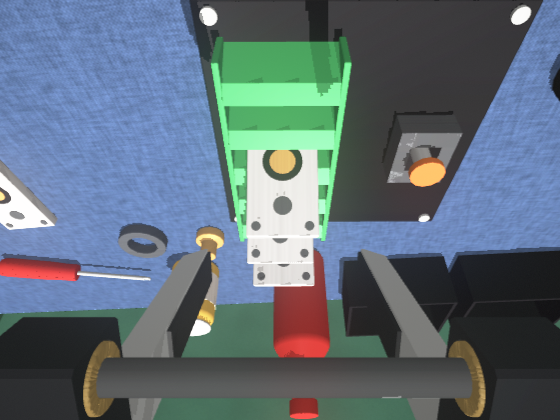

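Three plates stand in slots 1-3. The last one is at (0.640, -0.171).

Emit:
{"name": "jog_arm", "arguments": {
  "steps": [0, 0.3, 0, -0.03, -0.3, 0.2, -0.6, 0, 0.6, 0, -0.03, -0.6, 0.37, -0.6, 0, 0.91, 0, -0.03, -0.91, 0.37, -0.6, 0, 0.91, 0, -0.03, -0.91, 0.37, -0.6, 0, 0.91, 0, -0.03, -0.91, 0.37, -0.6]
}}

```text
clock: 30.52
ee_pos: [0.5379, 0.0102, 0.2271]
ee_rot: [0.031, 0.657, -0.032, 0.752]
ft_force: [-0.2, 0.6, -0.6]
gripper_width: 0.0753
```

```bash
python3 - <<'E'
from feas import *
a=(.6404,-.1715,2.4)
p,R=grasp(*a); print(p, feas(p,R,[0,.6,1.3,0,1.6,-1.5]));
st(); plan([.63,-.12,.17],Rt(-18,0))
E
```

```text
[ 0.67087636 -0.17022266  0.021     ] (array([-0.29,  1.09,  0.72, -0.2 ,  1.91]), np.float64(0.0))
{'clock': 30.525, 'joints': [-0.149, 0.035, 1.7335, 0.0123, 1.2392, -1.6337], 'ee_pos': [0.5379, 0.0102, 0.2271], 'ee_rot': [0.0307, 0.6573, -0.0323, 0.7523], 'ft_force': [-0.2031, 0.6449, -0.6435], 'gripper_width': 0.0753}
rot [-0.17, 0.856, -0.022] shift [0.467, -0.811, 0.632] cl? 0.0753
```

Emit:
{"name": "jog_arm", "arguments": {
  "steps": [-0.17, 0.3, -0.02, 0.1, -0.3, 0.3, -0.6, -0.17, 0.6, -0.02, 0.3, -0.6, 0.63, -0.6, -0.17, 0.86, -0.02, 0.467, -0.81, 0.63, -0.6, -0.17, 0.86, -0.02, 0.467, -0.81, 0.63, -0.6, -0.17, 0.86, -0.02, 0.467, -0.81, 0.63, -0.6]
}}

```text
clock: 31.15
ee_pos: [0.6288, -0.1176, 0.1687]
ee_rot: [0.0, 0.81, 0.001, 0.586]
ft_force: [0.4, 1.2, 0.5]
gripper_width: 0.0754
```

```bash
python3 - <<'E'
from feas import *
a=(.6404,-.1715,2.4)
p,R=grasp(*a)
st(); plan(p+[0,0,.05],R)
E
```

```text
{'clock': 31.15, 'joints': [-0.2775, 0.6063, 1.1429, -0.0846, 1.6991, -1.8481], 'ee_pos': [0.6288, -0.1176, 0.1687], 'ee_rot': [0.0001, 0.8102, 0.0015, 0.5862], 'ft_force': [0.4273, 1.2115, 0.516], 'gripper_width': 0.0754}
rot [-0.067, 0.559, -0.039] shift [0.53, -0.353, 0.469] cl? 0.0754
```

Emit:
{"name": "jog_arm", "arguments": {
  "steps": [-0.07, 0.3, -0.04, 0.1, -0.35, 0.3, -0.6, -0.07, 0.56, -0.04, 0.3, -0.35, 0.47, -0.6, -0.07, 0.56, -0.04, 0.53, -0.35, 0.47, -0.6, -0.07, 0.56, -0.04, 0.53, -0.35, 0.47, -0.6, -0.07, 0.56, -0.04, 0.53, -0.35, 0.47, -0.6]
}}

```text
clock: 31.78
ee_pos: [0.6735, -0.1692, 0.0786]
ee_rot: [-0.021, 0.885, 0.009, 0.466]
ft_force: [0.9, -0.1, 0.8]
gripper_width: 0.0749
```

```bash
python3 - <<'E'
from feas import *
a=(.6404,-.1715,2.4)
p,R=grasp(*a)
st(); plan(p,R)
E
```

```text
{'clock': 31.775, 'joints': [-0.284, 1.0251, 0.7091, -0.2032, 1.9753, -1.9245], 'ee_pos': [0.6735, -0.1692, 0.0786], 'ee_rot': [-0.0207, 0.8846, 0.0091, 0.4657], 'ft_force': [0.911, -0.0722, 0.7613], 'gripper_width': 0.0749}
rot [0.002, 0.017, 0.009] shift [0.327, -0.005, 0.203] cl? 0.0749
```

Emit:
{"name": "jog_arm", "arguments": {
  "steps": [0, 0.017, 0, 0.15, -0.005, 0.1, -0.6, 0, 0.017, 0, 0.32, -0.005, 0.2, -0.6, 0, 0.017, 0, 0.32, -0.005, 0.2, -0.6, 0, 0.017, 0, 0.325, -0.005, 0.2, -0.6]
}}

```text
clock: 32.28
ee_pos: [0.6715, -0.1706, 0.0237]
ee_rot: [-0.021, 0.886, 0.009, 0.463]
ft_force: [0.5, -0.7, 0.3]
gripper_width: 0.0754
```

```bash
python3 - <<'E'
from feas import *
a=(.6404,-.1715,2.4)
p,R=grasp(*a)
st(); plan(p,R); snap('wrist','w13')
E
```

```text
{'clock': 32.275, 'joints': [-0.2852, 1.0836, 0.7204, -0.2016, 1.9122, -1.9112], 'ee_pos': [0.6715, -0.1706, 0.0237], 'ee_rot': [-0.021, 0.8861, 0.0085, 0.463], 'ft_force': [0.491, -0.6893, 0.2952], 'gripper_width': 0.0754}
rot [0.0, 0.006, 0.01] shift [0.017, 0.002, 0.007] cl? 0.0754
```

View pics/w13.png

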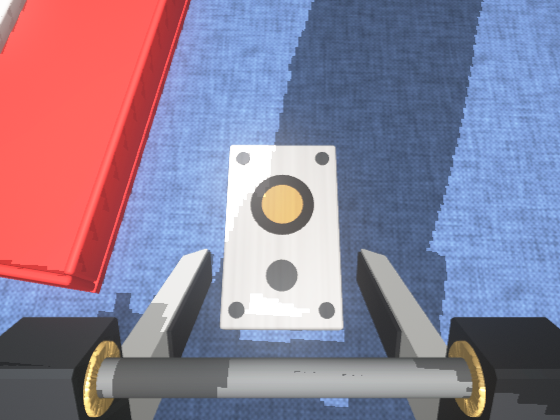

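Emit:
{"name": "jog_arm", "arguments": {
  "steps": [0, 0, 0, 0.017, 0, 0.007, -0.6, 0, 0, 0, 0.017, 0, 0.007, 1, 0, 0, 0, 0.017, 0, 0.007, 1, 0, 0, 0, 0.017, 0, 0.007, 1, 0, 0, 0, 0.017, 0, 0.007, 1, 0, 0, 0, -0.2, 0, -0.14, 1, 0, 0, 0, -0.41, 0, -0.29, 1, 0, 0, 0, -0.66, 0, -0.46, 1, 0, 0, 0, -0.66, 0, -0.46, 1]
}}

```text
clock: 33.45
ee_pos: [0.674, -0.1707, 0.1491]
ee_rot: [-0.022, 0.884, 0.007, 0.467]
ft_force: [0.5, 0.4, -1.1]
gripper_width: 0.0593
```

```bash
python3 - <<'E'
from pk import *
st(); plan([.57,-.06,.22],Rt(-7,-1))
E
```

```text
{'clock': 33.45, 'joints': [-0.2846, 0.9639, 0.6718, -0.2157, 2.0669, -1.9465], 'ee_pos': [0.674, -0.1707, 0.1491], 'ee_rot': [-0.0217, 0.8838, 0.0073, 0.4674], 'ft_force': [0.4653, 0.4259, -1.1231], 'gripper_width': 0.0593}
rot [0.108, -0.908, 0.056] shift [-0.024, 0.765, -0.814] cl? 0.0593
```

Emit:
{"name": "jog_arm", "arguments": {
  "steps": [0.1, -0.3, 0.05, -0.2, 0.2, -0.3, 1, 0.1, -0.6, 0.05, -0.1, 0.5, -0.6, 1, 0.1, -0.91, 0.05, -0.02, 0.76, -0.81, 1, 0.1, -0.91, 0.05, -0.02, 0.76, -0.81, 1, 0.1, -0.91, 0.05, -0.02, 0.76, -0.81, 1, 0.1, -0.91, 0.05, -0.02, 0.76, -0.81, 1]
}}

```text
clock: 34.2
ee_pos: [0.5727, -0.0617, 0.2191]
ee_rot: [0.004, 0.748, -0.005, 0.664]
ft_force: [0.8, 0.0, -1.7]
gripper_width: 0.0593
```

```bash
python3 - <<'E'
from pk import *
st();plan([.51,.07,.23],Rt(15,-4))
E
```

```text
{'clock': 34.2, 'joints': [-0.2413, 0.2948, 1.4484, -0.0289, 1.5144, -1.7956], 'ee_pos': [0.5727, -0.0617, 0.2191], 'ee_rot': [0.0042, 0.7481, -0.0051, 0.6636], 'ft_force': [0.8237, 0.0227, -1.7493], 'gripper_width': 0.0593}
rot [0.109, -0.728, -0.004] shift [-0.022, 0.873, -0.435] cl? 0.0593
```

Emit:
{"name": "jog_arm", "arguments": {
  "steps": [0.11, -0.3, 0, -0.02, 0.3, -0.2, 1, 0.11, -0.6, 0, -0.02, 0.6, -0.43, 1, 0.11, -0.73, 0, -0.02, 0.87, -0.43, 1, 0.11, -0.73, 0, -0.02, 0.87, -0.43, 1, 0.11, -0.73, 0, -0.02, 0.87, -0.43, 1]
}}

```text
clock: 34.83
ee_pos: [0.5133, 0.0689, 0.2305]
ee_rot: [0.022, 0.608, -0.027, 0.793]
ft_force: [0.5, -0.3, -2.1]
gripper_width: 0.0596
```

```bash
python3 - <<'E'
from pk import *
st();plan(*slot(0,up=.07))
E
```

```text
{'clock': 34.825, 'joints': [-0.0277, -0.0945, 1.8696, -0.0109, 1.1031, -1.5243], 'ee_pos': [0.5133, 0.0689, 0.2305], 'ee_rot': [0.022, 0.6077, -0.0275, 0.7934], 'ft_force': [0.4977, -0.2588, -2.088], 'gripper_width': 0.0596}
rot [0.028, -0.663, -0.016] shift [0.52, 0.53, 0.132] cl? 0.0596
```

Emit:
{"name": "jog_arm", "arguments": {
  "steps": [0.03, -0.3, -0.02, 0, 0.3, 0, 1, 0.03, -0.66, -0.02, 0, 0.53, 0.05, 1, 0.03, -0.66, -0.02, 0, 0.53, 0.1, 1, 0.03, -0.66, -0.02, 0.3, 0.53, 0.13, 1, 0.03, -0.66, -0.02, 0.5, 0.53, 0.13, 1, 0.03, -0.66, -0.02, 0.5, 0.53, 0.13, 1]
}}

```text
clock: 35.58
ee_pos: [0.5581, 0.1432, 0.1607]
ee_rot: [0.02, 0.465, -0.042, 0.884]
ft_force: [0.8, -0.4, -2.1]
gripper_width: 0.0593
```

```bash
python3 - <<'E'
from pk import *
st();plan(*slot(0,up=.07)); plan(*slot(0,up=.007)); snap('wrist','w14')
E
```

```text
{'clock': 35.575, 'joints': [0.1928, -0.0051, 2.0482, -0.3229, 0.5385, -1.056], 'ee_pos': [0.5581, 0.1432, 0.1607], 'ee_rot': [0.0198, 0.4648, -0.0419, 0.8842], 'ft_force': [0.8151, -0.4342, -2.0702], 'gripper_width': 0.0593}
rot [-0.004, -0.015, 0.012] shift [0.002, 0.016, -0.001] cl? 0.0593
rot [-0.004, -0.015, 0.012] shift [0.245, 0.016, -0.343] cl? 0.0593
```

View pics/w14.png

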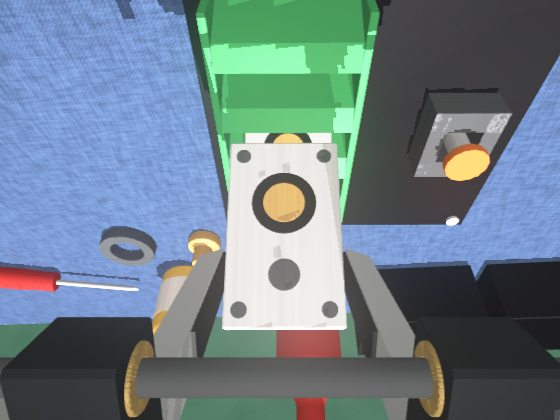

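Emit:
{"name": "jog_arm", "arguments": {
  "steps": [0, -0.015, 0.01, 0, 0.016, 0, 1, 0, -0.015, 0.01, 0.08, 0.016, -0.115, 1, 0, -0.015, 0.01, 0.16, 0.016, -0.23, 1, 0, -0.015, 0.01, 0.245, 0.016, -0.343, 1, 0, -0.015, 0.01, 0.245, 0.016, -0.343, 1, 0, -0.015, 0.01, 0.245, 0.016, -0.343, 1]
}}

```text
clock: 36.38
ee_pos: [0.5398, 0.1484, 0.1057]
ee_rot: [0.022, 0.458, -0.039, 0.888]
ft_force: [0.4, 1.1, -1.3]
gripper_width: 0.0592
```

```bash
python3 - <<'E'
from pk import *
st();plan(*slot(0))
E
```

```text
{'clock': 36.375, 'joints': [0.2121, 0.0643, 2.1299, -0.4655, 0.3875, -0.8863], 'ee_pos': [0.5398, 0.1484, 0.1057], 'ee_rot': [0.0216, 0.4578, -0.0388, 0.8879], 'ft_force': [0.3579, 1.0555, -1.3136], 'gripper_width': 0.0592}
rot [-0.006, 0.015, -0.003] shift [0.04, -0.008, -0.071] cl? 0.0592
```

Emit:
{"name": "jog_arm", "arguments": {
  "steps": [0, 0.015, 0, 0.02, -0.008, -0.036, 1, 0, 0.015, 0, 0.038, -0.008, -0.068, 1, 0, 0.015, 0, 0.038, -0.008, -0.068, 1, 0, 0.015, 0, 0.038, -0.008, -0.068, 1]
}}

```text
clock: 36.88
ee_pos: [0.5346, 0.1477, 0.095]
ee_rot: [0.022, 0.461, -0.039, 0.886]
ft_force: [-0.3, -0.3, -1.0]
gripper_width: 0.0591
```

```bash
python3 - <<'E'
from pk import *
st();plan(*slot(0))
E
```

```text
{'clock': 36.875, 'joints': [0.2114, 0.0779, 2.1416, -0.4798, 0.3709, -0.8695], 'ee_pos': [0.5346, 0.1477, 0.095], 'ee_rot': [0.0217, 0.4613, -0.0387, 0.8861], 'ft_force': [-0.3165, -0.2779, -0.9501], 'gripper_width': 0.0591}
rot [-0.005, -0.0, -0.003] shift [0.001, -0.0, -0.002] cl? 0.0591
```

Emit:
{"name": "jog_arm", "arguments": {
  "steps": [0, 0, 0, 0, 0, 0, -0.2, 0, 0, 0, 0, 0, 0, -0.6, 0, 0, 0, 0, 0, 0, -0.6, 0, 0, 0, -0.1, 0, 0, -0.6, 0, 0, 0, -0.4, 0, 0, -0.6, 0, 0, 0, -0.8, 0, 0, -0.6, 0, 0, 0, -0.9, 0, 0, -0.6]
}}

```text
clock: 37.75
ee_pos: [0.4583, 0.1552, 0.2104]
ee_rot: [0.023, 0.458, -0.037, 0.888]
ft_force: [0.8, 0.8, -0.2]
gripper_width: 0.0752
```

```bash
python3 show.py t14; python3 - <<'E'
from fit import *
st(); snap('wrist','w15'); snap('scene','s15')
im,d,P,H,S,V=fits('top','t14')
m=(P[...,2]>.085)&(P[...,2]<.14)&(P[...,0]>.5)&(P[...,0]<.76)&(P[...,1]>.08)&(P[...,1]<.2)
n,l,s,ct=cv2.connectedComponentsWithStats(m.astype(np.uint8))
for i in range(1,n):
    if s[i,4]>8: q=P[l==i];print('top edge',s[i,4],rect(q),q[:,2].max().round(4))
a=np.radians(-5.); Rz=np.array([[np.cos(a),-np.sin(a)],[np.sin(a),np.cos(a)]])
for i in range(4): print('expected top',np.array([.5832,.1434])+Rz@[-.063+.042*i+.102*np.sin(np.radians(20)),0], .012+.102*.94)
m=(P[...,1]>.34)&(P[...,1]<.43)&(P[...,0]>.35)&(P[...,0]<.62)
hd=m&(P[...,2]>.06)&(P[...,2]<.1);print('mallet head',rect(P[hd]),np.median(P[hd][:,2]))
hh=m&(P[...,2]>.035)&(P[...,2]<.058)&(P[...,0]<.51);print('handle',rect(P[hh]),np.median(P[hh][:,2]))
E
```

```text
plate (0.5781, 0.0865, 249.7, 27.0, -0.0) px [255. 181.] 720 z 0.0119 S 6.0
plate (0.3491, -0.0678, 100.2, 59.9, 38.7) px [328. 288.] 1255 z 0.0122 S 122.0
{'clock': 37.8, 'joints': [0.2869, -0.3083, 2.1902, -0.328, 0.6997, -1.0033], 'ee_pos': [0.4584, 0.1553, 0.2107], 'ee_rot': [0.0227, 0.4577, -0.0374, 0.888], 'ft_force': [0.3195, 1.2547, 1.1089], 'gripper_width': 0.0752}
top edge 355 (0.6799, 0.1362, 59.9, 22.9, 83.7) 0.1115
top edge 337 (0.6419, 0.1367, 59.9, 23.7, 85.0) 0.1079
top edge 331 (0.6003, 0.1424, 59.9, 23.3, 86.3) 0.1085
top edge 323 (0.5585, 0.1468, 60.0, 23.1, 87.3) 0.1084
expected top [0.55519304 0.14585029] 0.10787999999999999
expected top [0.59703321 0.14218975] 0.10787999999999999
expected top [0.63887339 0.13852921] 0.10787999999999999
expected top [0.68071357 0.13486867] 0.10787999999999999
mallet head (0.5414, 0.398, 50.7, 50.1, 41.3) 0.07175891726014111
handle (0.4486, 0.3973, 122.3, 19.4, 0.7) 0.049220394256631016
```

View pics/w15.png

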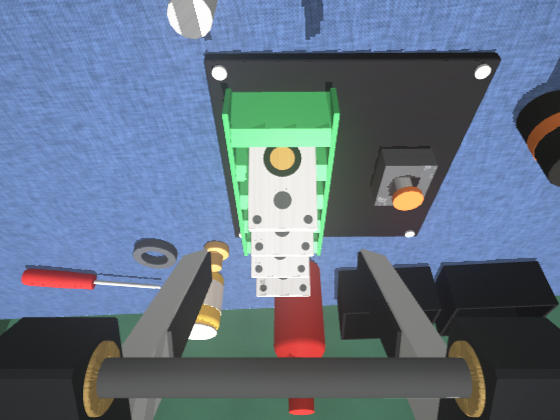

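View pics/t14.png

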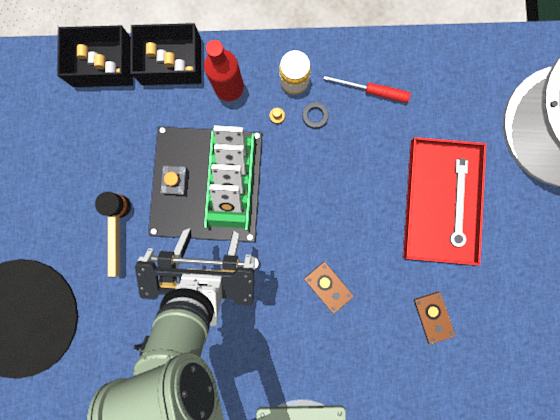

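All four plates stand in their slots, top edges at 0.108-0.112 m against 0.108 m expected. The mallet has not moved (head at (0.541, 0.398)), so I fetch it.

```bash
python3 - <<'E'
from pk import *
plan([.48,.29,.22],Rt(8,-2))
E
```

```text
rot [-0.098, 0.906, 0.03] shift [-0.029, 0.912, 0.102] cl? 0.0752
```

Emit:
{"name": "jog_arm", "arguments": {
  "steps": [-0.1, 0.3, 0.03, -0.2, 0.3, 0.1, -0.2, -0.1, 0.6, 0.03, -0.1, 0.6, 0.1, -0.2, -0.1, 0.9, 0.03, -0.03, 0.91, 0.1, -0.2, -0.1, 0.9, 0.03, -0.03, 0.91, 0.1, -0.2, -0.1, 0.9, 0.03, -0.03, 0.91, 0.1, -0.2]
}}

```text
clock: 38.52
ee_pos: [0.4792, 0.2889, 0.2174]
ee_rot: [0.01, 0.656, -0.014, 0.754]
ft_force: [-1.1, 0.2, 0.2]
gripper_width: 0.0565
```

```bash
python3 - <<'E'
from feas import *
st();plan([.4994,.398,.13],Rt(0,.6)); print(feas(np.array([.4994,.398,.034]),Rt(0,.6)), feas(np.array([.553,.268,.09]),Rt(0,.6)))
E
```

```text
{'clock': 38.525, 'joints': [0.4253, 0.1053, 1.6796, -0.0683, 1.2339, -1.0926], 'ee_pos': [0.4792, 0.2889, 0.2174], 'ee_rot': [0.0101, 0.6561, -0.014, 0.7545], 'ft_force': [-1.0748, 0.1892, 0.2247], 'gripper_width': 0.0565}
rot [-0.085, 0.266, 0.012] shift [0.59, 0.733, 0.028] cl? 0.0565
(array([0.54, 0.54, 1.51, 0.  , 1.09]), np.float64(0.0)) (array([0.31, 0.42, 1.55, 0.  , 1.16]), np.float64(0.0))
```

Emit:
{"name": "jog_arm", "arguments": {
  "steps": [-0.085, 0.27, 0.01, 0.1, 0.3, 0.03, -0.2, -0.085, 0.27, 0.01, 0.3, 0.73, 0.03, -0.2, -0.085, 0.27, 0.01, 0.59, 0.73, 0.03, -0.2, -0.085, 0.27, 0.01, 0.59, 0.73, 0.03, -0.2, -0.085, 0.27, 0.01, 0.59, 0.73, 0.03, -0.2]
}}

```text
clock: 39.15
ee_pos: [0.4999, 0.3967, 0.1321]
ee_rot: [-0.003, 0.707, 0.003, 0.707]
ft_force: [0.1, 0.1, 0.9]
gripper_width: 0.0567
```

```bash
python3 - <<'E'
from fit import *
st();plan([.4994,.398,.034],Rt(0,.6)); im,d,p=snap('wrist','w16'); P=cloud('wrist',d,p)
m=(P[...,1]>.35)&(P[...,1]<.45)&(P[...,0]>.35)&(P[...,0]<.49)&(P[...,2]>.04)&(P[...,2]<.06);print('handle',rect(P[m]),np.median(P[m],0))
E
```

```text
{'clock': 39.15, 'joints': [0.5354, 0.4208, 1.4623, -0.0002, 1.2586, -1.0448], 'ee_pos': [0.4999, 0.3967, 0.1321], 'ee_rot': [-0.0034, 0.7071, 0.0033, 0.7071], 'ft_force': [0.0515, 0.0932, 0.9161], 'gripper_width': 0.0567}
rot [-0.002, -0.0, 0.0] shift [0.654, 0.009, -0.003] cl? 0.0567
handle (0.4394, 0.3973, 101.3, 18.0, 0.6) [0.4352815  0.39730781 0.04919821]
```

View pics/w16.png

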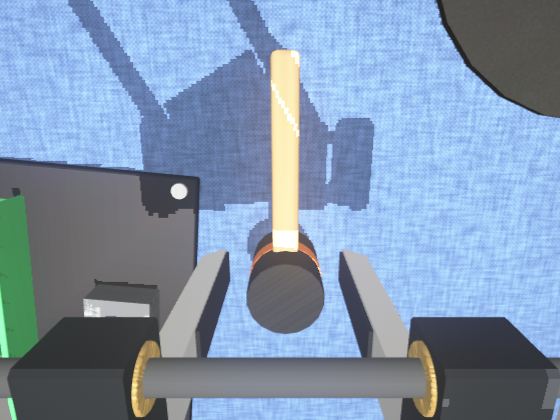

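The handle is centred between the fingers (column 285). I lower, grip and lift.

Emit:
{"name": "jog_arm", "arguments": {
  "steps": [0, 0, 0, 0.3, 0.009, 0, -0.2, 0, 0, 0, 0.55, 0.009, 0, -0.2, 0, 0, 0, 0.65, 0.009, 0, -0.2, 0, 0, 0, 0.65, 0.009, 0, -0.2, 0, 0, 0, 0.65, 0.009, 0, 1, 0, 0, 0, 0.65, 0.009, 0, 1, 0, 0, 0, 0.65, 0.009, 0, 1],
  "grip_force": 60
}}

```text
clock: 40.08
ee_pos: [0.5015, 0.399, 0.0367]
ee_rot: [-0.003, 0.706, 0.004, 0.708]
ft_force: [-0.8, -0.5, -0.5]
gripper_width: 0.0302
```

```bash
python3 - <<'E'
from fit import *
st()
E
```

```text
{'clock': 40.075, 'joints': [0.5372, 0.5392, 1.5101, -0.0001, 1.0884, -1.043], 'ee_pos': [0.5015, 0.399, 0.0367], 'ee_rot': [-0.0027, 0.7059, 0.004, 0.7083], 'ft_force': [-0.7574, -0.4662, -0.4591], 'gripper_width': 0.0302}
```

Emit:
{"name": "jog_arm", "arguments": {
  "steps": [0, 0, 0, -0.3, 0, 0, 1, 0, 0, 0, -0.6, 0, 0, 1, 0, 0, 0, -0.7, 0, 0, 1, 0, 0, 0, -0.7, 0, 0, 1]
}}

```text
clock: 40.58
ee_pos: [0.5017, 0.3992, 0.1427]
ee_rot: [-0.002, 0.705, 0.004, 0.709]
ft_force: [-0.6, 0.1, 0.5]
gripper_width: -0.0002
```

```bash
python3 - <<'E'
from fit import *
st(); plan([.5945-.0415,.268,.15],Rt(0,.6)); snap('scene','s17')
im,d,p=snap('wrist','w17'); P=cloud('wrist',d,p); s=r.sense()
m=(P[...,1]>.35)&(P[...,1]<.45)&(P[...,0]>.35)&(P[...,0]<.49)&(P[...,2]>.1)&(P[...,2]<.18)
q=P[m]; A=np.c_[q,np.ones(len(q))]; c=np.linalg.lstsq(np.c_[q[:,0],np.ones(len(q))],q[:,2],rcond=None)[0]; print(rect(q),'slope deg',np.degrees(np.arctan(c[0])),np.median(q[:,2])-s['ee_pos'][2])
E
```

```text
{'clock': 40.575, 'joints': [0.5373, 0.4116, 1.4516, -0.0, 1.2721, -1.043], 'ee_pos': [0.5017, 0.3992, 0.1427], 'ee_rot': [-0.0022, 0.7052, 0.0044, 0.709], 'ft_force': [-0.6063, 0.1193, 0.4878], 'gripper_width': -0.0002}
rot [-0.002, 0.01, -0.006] shift [-0.049, -0.878, 0.334] cl? -0.0002
(0.0, 0.0, 0.0, 0.0, 0.0) slope deg 0.0 nan
  return _methods._mean(a, axis=axis, dtype=dtype,
  ret = ret.dtype.type(ret / rcount)
```

View pics/s17.png

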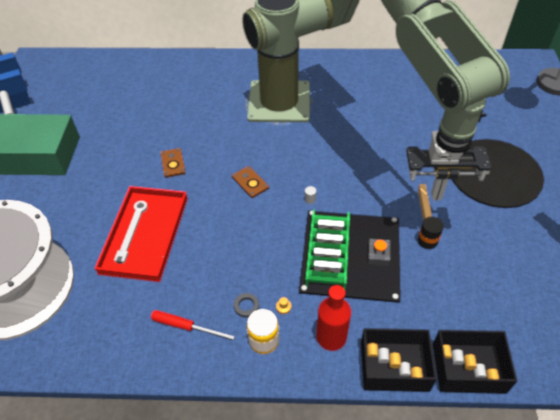

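The fingers had only closed to 30 mm when I lifted, so they came off the handle. The mallet still stands in the scene picture at (430,232). I reopen and measure again.

Emit:
{"name": "jog_arm", "arguments": {
  "steps": [0, 0, 0, 0, 0, 0, 0, 0, 0, 0, 0, 0, 0, 0, 0, 0, 0, 0, 0, 0, 0, 0, 0, 0, 0, 0, 0, 0]
}}

```text
clock: 41.18
ee_pos: [0.5, 0.3981, 0.1395]
ee_rot: [-0.003, 0.707, 0.003, 0.707]
ft_force: [-0.4, -0.5, 0.3]
gripper_width: 0.0372
```

```bash
python3 - <<'E'
from fit import *
s=st(); im,d,p=snap('wrist','w18'); P=cloud('wrist',d,p)
m=(P[...,1]>.33)&(P[...,1]<.47)&(P[...,0]>.35)&(P[...,0]<.49)&(P[...,2]>.04)&(P[...,2]<.06);print('handle',rect(P[m]),np.median(P[m],0))
m=(P[...,1]>.33)&(P[...,1]<.47)&(P[...,0]>.49)&(P[...,0]<.62)&(P[...,2]>.068)&(P[...,2]<.08);print('head',rect(P[m]),np.median(P[m],0))
plan([.4994,.3978,.034],Rt(0,.6))
E
```

```text
{'clock': 41.175, 'joints': [0.5372, 0.4147, 1.4546, -0.0, 1.2721, -1.043], 'ee_pos': [0.5, 0.3981, 0.1395], 'ee_rot': [-0.0033, 0.707, 0.0033, 0.7072], 'ft_force': [-0.4358, -0.4832, 0.3472], 'gripper_width': 0.0372}
handle (0.4391, 0.3973, 101.6, 18.0, 0.7) [0.43508592 0.39735701 0.04919661]
head (0.5431, 0.3984, 51.6, 50.4, -13.3) [0.54134356 0.39853168 0.07154096]
rot [-0.002, 0.001, -0.0] shift [0.704, -0.002, -0.004] cl? 0.0411
```

View pics/w18.png

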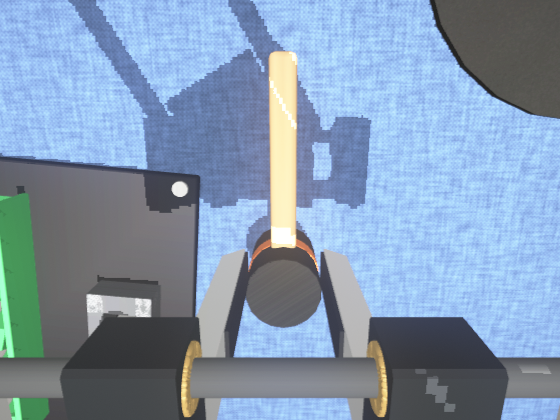

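The mallet is undisturbed. I lower again and this time wait for the fingers to close.

Emit:
{"name": "jog_arm", "arguments": {
  "steps": [0, 0, 0, 0.3, 0, 0, 0, 0, 0, 0, 0.55, 0, 0, 0, 0, 0, 0, 0.7, 0, 0, 0, 0, 0, 0, 0.7, 0, 0, 0, 0, 0, 0, 0.7, 0, 0, 0]
}}

```text
clock: 41.85
ee_pos: [0.5009, 0.3987, 0.0359]
ee_rot: [-0.003, 0.706, 0.004, 0.708]
ft_force: [0.6, -0.4, 1.2]
gripper_width: 0.0473
```

Emit:
{"name": "jog_arm", "arguments": {
  "steps": [0, 0, 0, 0.01, 0, 0, 1, 0, 0, 0, 0.01, 0, 0, 1, 0, 0, 0, 0.01, 0, 0, 1, 0, 0, 0, 0.01, 0, 0, 1, 0, 0, 0, 0.01, 0, 0, 1, 0, 0, 0, 0.01, 0, 0, 1, 0, 0, 0, 0.01, 0, 0, 1]
}}

```text
clock: 42.72
ee_pos: [0.5012, 0.3987, 0.0349]
ee_rot: [-0.003, 0.706, 0.004, 0.708]
ft_force: [-1.5, -1.1, 5.6]
gripper_width: 0.0178
```

Emit:
{"name": "jog_arm", "arguments": {
  "steps": [0, 0, 0, -0.3, 0, 0, 1, 0, 0, 0, -0.6, 0, 0, 1, 0, 0, 0, -0.7, 0, 0, 1, 0, 0, 0, -0.7, 0, 0, 1]
}}

```text
clock: 43.22
ee_pos: [0.501, 0.3987, 0.1398]
ee_rot: [-0.003, 0.706, 0.004, 0.708]
ft_force: [0.2, -1.0, -3.6]
gripper_width: 0.0179
```

```bash
python3 - <<'E'
from fit import *
s=st(); plan([.5945-.041,.268,.16],Rt(0,.6))
im,d,p=snap('wrist','w19'); P=cloud('wrist',d,p)
m=(P[...,1]>.35)&(P[...,1]<.45)&(P[...,0]>.35)&(P[...,0]<.48)&(P[...,2]>.1)&(P[...,2]<.2)
q=P[m]; c=np.polyfit(q[:,0],q[:,2],1); print(rect(q),'slope deg',np.degrees(np.arctan(c[0])),np.median(q[:,2])-s['ee_pos'][2])
E
```

```text
{'clock': 43.225, 'joints': [0.5373, 0.4145, 1.454, -0.0001, 1.2695, -1.043], 'ee_pos': [0.501, 0.3987, 0.1398], 'ee_rot': [-0.0027, 0.706, 0.004, 0.7082], 'ft_force': [0.1796, -0.9844, -3.5767], 'gripper_width': 0.0179}
rot [-0.002, 0.006, -0.003] shift [-0.135, -0.874, 0.342] cl? 0.0179
(0.4338, 0.3992, 92.4, 18.1, 0.0) slope deg 0.11575975969788924 0.014242656157229444
```

View pics/w19.png

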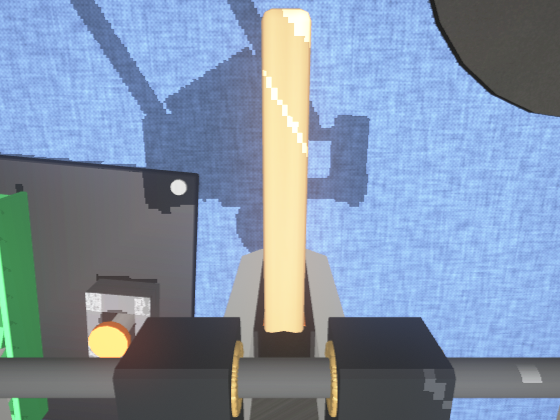

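The mallet is held level (slope 0.1 deg). I move it above the pin.

Emit:
{"name": "jog_arm", "arguments": {
  "steps": [0, 0, 0, -0.13, -0.3, 0.1, 1, 0, 0, 0, -0.13, -0.6, 0.25, 1, 0, 0, 0, -0.13, -0.87, 0.34, 1, 0, 0, 0, -0.13, -0.87, 0.34, 1, 0, 0, 0, -0.13, -0.87, 0.34, 1]
}}

```text
clock: 43.9
ee_pos: [0.5507, 0.2679, 0.1552]
ee_rot: [-0.003, 0.708, 0.003, 0.706]
ft_force: [-0.4, 1.0, -2.4]
gripper_width: 0.0178
```

```bash
python3 - <<'E'
from fit import *
s=st(); plan([.5945-.041,.268,.10],Rt(0,.6)); snap('scene','s20')
E
```

```text
{'clock': 43.9, 'joints': [0.3111, 0.3484, 1.5108, 0.0007, 1.2863, -1.2688], 'ee_pos': [0.5507, 0.2679, 0.1552], 'ee_rot': [-0.0034, 0.7085, 0.003, 0.7057], 'ft_force': [-0.4439, 0.9882, -2.4443], 'gripper_width': 0.0178}
rot [-0.003, -0.008, 0.001] shift [0.368, 0.001, 0.02] cl? 0.0178
```

View pics/s20.png

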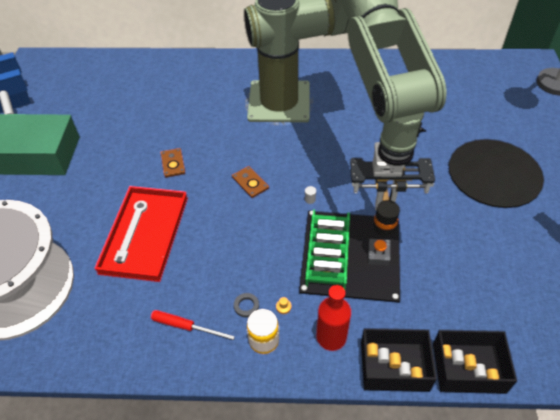

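Emit:
{"name": "jog_arm", "arguments": {
  "steps": [0, -0.008, 0, 0.2, 0, 0.02, 1, 0, -0.008, 0, 0.36, 0, 0.02, 1, 0, -0.008, 0, 0.36, 0, 0.02, 1, 0, -0.008, 0, 0.39, 0, 0.02, 1, 0, -0.008, 0, 0.42, 0, 0.02, 1, 0, -0.008, 0, 0.44, 0, 0.02, 1]
}}

```text
clock: 44.7
ee_pos: [0.554, 0.2687, 0.0902]
ee_rot: [-0.004, 0.706, 0.004, 0.708]
ft_force: [-1.1, -0.5, 0.2]
gripper_width: 0.0175
```

```bash
python3 - <<'E'
from fit import *
s=st(); plan([.5945-.041,.268,.079],Rt(0,.6))
E
```

```text
{'clock': 44.7, 'joints': [0.3116, 0.4247, 1.5532, -0.0007, 1.1616, -1.2691], 'ee_pos': [0.554, 0.2687, 0.0902], 'ee_rot': [-0.0036, 0.7063, 0.0036, 0.7079], 'ft_force': [-1.0918, -0.4877, 0.1575], 'gripper_width': 0.0175}
rot [-0.001, 0.004, -0.0] shift [0.075, -0.005, -0.004] cl? 0.0175
```

Contact has begun (force rose from -2.5 to about 0 N). I press it down.

Emit:
{"name": "jog_arm", "arguments": {
  "steps": [0, 0, 0, 0.02, 0, 0, 1, 0, 0, 0, 0.04, 0, 0, 1, 0, 0, 0, 0.06, 0, 0, 1, 0, 0, 0, 0.075, 0, 0, 1, 0, 0, 0, 0.085, 0, 0, 1, 0, 0, 0, 0.085, 0, 0, 1]
}}

```text
clock: 45.45
ee_pos: [0.5542, 0.2688, 0.0779]
ee_rot: [-0.004, 0.706, 0.004, 0.708]
ft_force: [-2.3, 0.2, 4.3]
gripper_width: 0.0175
```

```bash
python3 - <<'E'
from fit import *
s=st(); im,d,p=snap('wrist','w21'); P=cloud('wrist',d,p)
m=(P[...,1]>.24)&(P[...,1]<.3)&(P[...,0]>.38)&(P[...,0]<.53)&(P[...,2]>.05)&(P[...,2]<.2)
q=P[m]; c=np.polyfit(q[:,0],q[:,2],1); print(rect(q),'slope deg',np.degrees(np.arctan(c[0])),np.median(q[:,2])-s['ee_pos'][2])
E
```

```text
{'clock': 45.45, 'joints': [0.3116, 0.4405, 1.5596, -0.0007, 1.1389, -1.2691], 'ee_pos': [0.5542, 0.2688, 0.0779], 'ee_rot': [-0.0035, 0.7062, 0.0036, 0.708], 'ft_force': [-2.3468, 0.2239, 4.3336], 'gripper_width': 0.0175}
(0.4854, 0.27, 89.1, 60.0, -0.0) slope deg 52.2646597560665 0.09337485066904676
```

Emit:
{"name": "jog_arm", "arguments": {
  "steps": [0, 0, 0, 0.015, 0, 0, 1, 0, 0, 0, 0.03, 0, 0, 1, 0, 0, 0, 0.03, 0, 0, 1]
}}

```text
clock: 45.88
ee_pos: [0.5541, 0.269, 0.0776]
ee_rot: [-0.004, 0.706, 0.004, 0.708]
ft_force: [-12.9, -2.8, 21.8]
gripper_width: 0.0176
```

```bash
python3 - <<'E'
from fit import *
s=st(); im,d,p=snap('wrist','w22'); P=cloud('wrist',d,p)
hsv=cv2.cvtColor(im,cv2.COLOR_RGB2HSV)
m=(P[...,1]>.255)&(P[...,1]<.285)&(P[...,0]>.4)&(P[...,0]<.52)&(P[...,2]>.05)&(P[...,2]<.14)&(hsv[...,0]<30)&(hsv[...,1]>60)
q=P[m]; c=np.polyfit(q[:,0],q[:,2],1); print(rect(q),'slope deg',np.degrees(np.arctan(c[0])),np.median(q[:,2])-s['ee_pos'][2])
E
```

```text
{'clock': 45.875, 'joints': [0.312, 0.4412, 1.5594, -0.0011, 1.1387, -1.2688], 'ee_pos': [0.5541, 0.269, 0.0776], 'ee_rot': [-0.0038, 0.7062, 0.0036, 0.708], 'ft_force': [-12.9252, -2.8041, 21.8155], 'gripper_width': 0.0176}
(0.4805, 0.2696, 78.9, 18.1, 0.0) slope deg 0.3340485732626095 0.014061099712072048
```

View pics/w22.png

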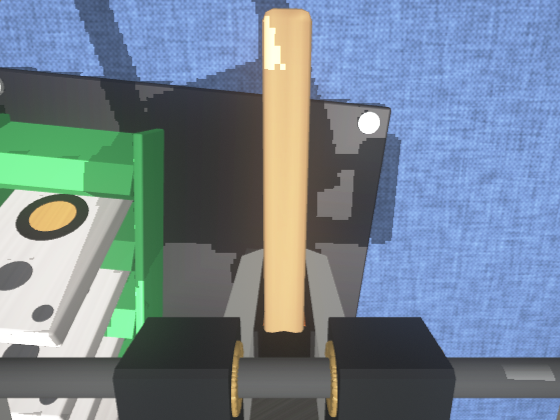

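The stop is felt: 24 N, and the height no longer drops. I lift and check the pin on the way.

Emit:
{"name": "jog_arm", "arguments": {
  "steps": [0, 0, 0, -0.3, 0, 0, 1, 0, 0, 0, -0.6, 0, 0, 1, 0, 0, 0, -0.9, 0, 0, 1, 0, 0, 0, -0.9, 0, 0, 1]
}}

```text
clock: 46.42
ee_pos: [0.5571, 0.2699, 0.2169]
ee_rot: [-0.003, 0.703, 0.005, 0.712]
ft_force: [-0.7, -0.0, -2.6]
gripper_width: 0.0176
```

Emit:
{"name": "jog_arm", "arguments": {
  "steps": [0, 0, 0, 0, 0, -0.3, 1, 0, 0, 0, 0, 0, -0.6, 1, 0, 0, 0, 0, 0, -0.8, 1, 0, 0, 0, 0, 0, -0.8, 1]
}}

```text
clock: 46.92
ee_pos: [0.4339, 0.2681, 0.2122]
ee_rot: [-0.004, 0.704, 0.004, 0.71]
ft_force: [0.4, 0.2, -2.8]
gripper_width: 0.0179
```

```bash
python3 - <<'E'
from fit import *
s=st(); snap('top','t23'); im,d,P,H,S,V=fits('top','t23')
o=(H<20)&(S>130)&(P[...,2]>.03)&(P[...,2]<.07)&(P[...,1]>.24)&(P[...,1]<.3)&(P[...,0]>.56)&(P[...,0]<.63);print('pin',rect(P[o]),np.median(P[o],0),o.sum())
a=np.radians(-6.6); c=np.array([.534,-.3304]);Rz=np.array([[np.cos(a),-np.sin(a)],[np.sin(a),np.cos(a)]])
t=c+Rz@[.055,.038]; print('head target',t, 'tcp', t-Rz@[.041,0])
E
```

```text
{'clock': 46.925, 'joints': [0.385, 0.0741, 1.7179, -0.0021, 1.3422, -1.1972], 'ee_pos': [0.4339, 0.2681, 0.2122], 'ee_rot': [-0.0039, 0.7044, 0.0045, 0.7098], 'ft_force': [0.4309, 0.1705, -2.8355], 'gripper_width': 0.0179}
pin (0.5949, 0.2675, 27.6, 27.6, 1.2) [0.58959605 0.26173403 0.04090773] 35
head target [ 0.59300311 -0.29897338] tcp [ 0.55227483 -0.29426096]
```

View pics/t23.png

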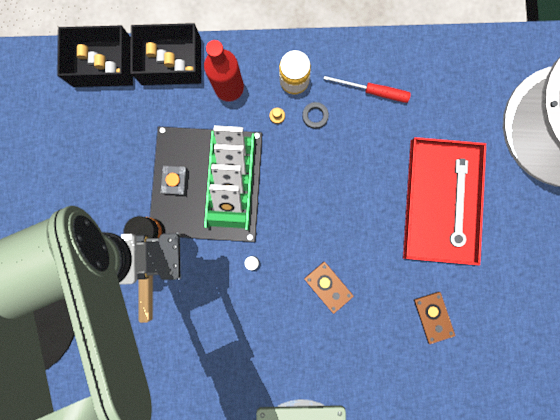

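The pin cap now reads about 0.041-0.043 m against 0.055 m before, so it is home. The plates still stand. I carry the mallet to the tray.

Emit:
{"name": "jog_arm", "arguments": {
  "steps": [0.06, 0, 0, 0, -0.4, 0.1, 1, 0.06, 0, 0, 0, -0.8, 0.2, 1, 0.06, 0, 0, 0, -1, 0.2, 1, 0.06, 0, 0, 0, -1, 0.2, 1]
}}

```text
clock: 47.48
ee_pos: [0.4684, 0.1164, 0.212]
ee_rot: [0.009, 0.704, -0.008, 0.71]
ft_force: [0.0, 1.0, -2.8]
gripper_width: 0.0175
```

Emit:
{"name": "jog_arm", "arguments": {
  "steps": [0.06, 0, 0, 0, -0.4, 0.1, 1, 0.06, 0, 0, 0, -0.8, 0.2, 1, 0.06, 0, 0, 0, -1, 0.2, 1, 0.06, 0, 0, 0, -1, 0.2, 1]
}}

```text
clock: 47.98
ee_pos: [0.4954, -0.0356, 0.2114]
ee_rot: [0.022, 0.704, -0.02, 0.71]
ft_force: [-0.1, 0.9, -3.1]
gripper_width: 0.018
```

Emit:
{"name": "jog_arm", "arguments": {
  "steps": [0.06, 0, 0, 0, -0.4, 0.1, 1, 0.06, 0, 0, 0, -0.8, 0.2, 1, 0.06, 0, 0, 0, -1, 0.2, 1, 0.06, 0, 0, 0, -1, 0.2, 1]
}}

```text
clock: 48.48
ee_pos: [0.5171, -0.1876, 0.2106]
ee_rot: [0.034, 0.703, -0.032, 0.709]
ft_force: [0.6, 0.1, -2.9]
gripper_width: 0.0175
```

```bash
python3 - <<'E'
from feas import *
s=st(); plan([.5523,-.2943,.15],Rt(0,-6.6)); print(feas(np.array([.5523,-.2943,.045]),Rt(0,-6.6)))
E
```

```text
{'clock': 48.475, 'joints': [-0.5089, 0.1608, 1.6247, 0.006, 1.3498, -1.9885], 'ee_pos': [0.5171, -0.1876, 0.2106], 'ee_rot': [0.0335, 0.7034, -0.0318, 0.7092], 'ft_force': [0.6203, 0.1292, -2.868], 'gripper_width': 0.0175}
rot [0.043, 0.015, -0.006] shift [0.404, -0.688, 0.296] cl? 0.0175
(array([-0.63,  0.5 ,  1.55, -0.  ,  1.09]), np.float64(0.0))
```

Emit:
{"name": "jog_arm", "arguments": {
  "steps": [0.04, 0.015, 0, 0, -0.3, 0.2, 1, 0.04, 0.015, 0, 0.2, -0.69, 0.3, 1, 0.04, 0.015, 0, 0.4, -0.69, 0.3, 1, 0.04, 0.015, 0, 0.4, -0.69, 0.3, 1, 0.04, 0.015, 0, 0.4, -0.69, 0.3, 1]
}}

```text
clock: 49.1
ee_pos: [0.5538, -0.2929, 0.1514]
ee_rot: [0.04, 0.706, -0.038, 0.706]
ft_force: [-0.2, 0.4, -2.2]
gripper_width: 0.0181
```

```bash
python3 - <<'E'
from feas import *
s=st(); plan([.5523,-.2943,.043],Rt(0,-6.6)); snap('wrist','w24')
E
```

```text
{'clock': 49.1, 'joints': [-0.6262, 0.3781, 1.479, 0.0034, 1.2854, -2.0868], 'ee_pos': [0.5538, -0.2929, 0.1514], 'ee_rot': [0.0405, 0.7057, -0.0381, 0.7064], 'ft_force': [-0.2074, 0.4481, -2.2418], 'gripper_width': 0.0181}
rot [0.008, 0.002, -0.006] shift [0.722, -0.013, -0.009] cl? 0.0181
```

View pics/w24.png

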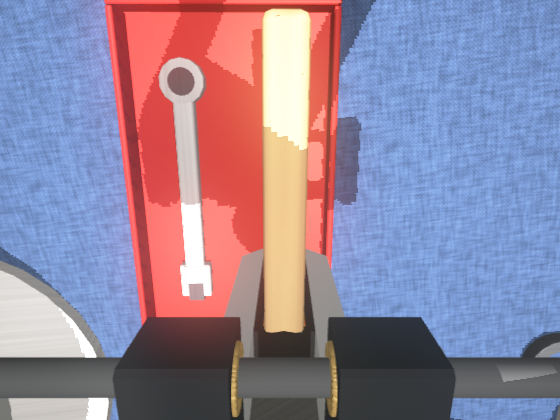

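The handle sits between the wrench (column 190) and the tray's wall (column 335). I lower it.

Emit:
{"name": "jog_arm", "arguments": {
  "steps": [0, 0, 0, 0.3, -0.01, -0.01, 1, 0, 0, 0, 0.55, -0.01, -0.01, 1, 0, 0, 0, 0.69, -0.01, -0.01, 1, 0, 0, 0, 0.72, -0.01, -0.01, 1, 0, 0, 0, 0.72, -0.01, -0.01, 1, 0, 0, 0, 0.725, -0.01, -0.01, 1]
}}

```text
clock: 49.9
ee_pos: [0.5543, -0.2956, 0.0457]
ee_rot: [0.039, 0.704, -0.039, 0.708]
ft_force: [0.7, 0.5, -2.1]
gripper_width: 0.0174
```

```bash
python3 - <<'E'
from feas import *
s=st();print(cl(.034))
E
```

```text
{'clock': 49.9, 'joints': [-0.6291, 0.5037, 1.5434, 0.0035, 1.0895, -2.0903], 'ee_pos': [0.5543, -0.2956, 0.0457], 'ee_rot': [0.0392, 0.7039, -0.0393, 0.7081], 'ft_force': [0.6603, 0.5279, -2.1426], 'gripper_width': 0.0174}
0.28
```

Emit:
{"name": "jog_arm", "arguments": {
  "steps": [0, 0, 0, 0.02, 0, 0, 1, 0, 0, 0, 0.027, 0, 0, 1, 0, 0, 0, 0.027, 0, 0, 0.3, 0, 0, 0, 0.027, 0, 0, 0.3, 0, 0, 0, 0.027, 0, 0, 0.3, 0, 0, 0, 0.027, 0, 0, 0.3]
}}

```text
clock: 50.65
ee_pos: [0.5545, -0.2957, 0.0419]
ee_rot: [0.039, 0.704, -0.039, 0.708]
ft_force: [0.2, 0.4, 0.5]
gripper_width: 0.0328
```

```bash
python3 - <<'E'
from feas import *
s=st()
E
```

```text
{'clock': 50.65, 'joints': [-0.6291, 0.5091, 1.5446, 0.0035, 1.0824, -2.0904], 'ee_pos': [0.5545, -0.2957, 0.0419], 'ee_rot': [0.0391, 0.7038, -0.0394, 0.7083], 'ft_force': [0.2408, 0.3846, 0.4767], 'gripper_width': 0.0328}
```

Released. I lift straight up and move back for a final look.

Emit:
{"name": "jog_arm", "arguments": {
  "steps": [0, 0, 0, -0.2, 0, 0, 0.3, 0, 0, 0, -0.5, 0, 0, 0.3, 0, 0, 0, -0.9, 0, 0, 0, 0, 0, 0, -0.9, 0, 0, 0, 0, 0, 0, -0.9, 0, 0, 0]
}}

```text
clock: 51.28
ee_pos: [0.5534, -0.2954, 0.1767]
ee_rot: [0.039, 0.704, -0.039, 0.708]
ft_force: [0.4, -0.3, -0.0]
gripper_width: 0.0468
```

Emit:
{"name": "jog_arm", "arguments": {
  "steps": [0, 0, 0, -0.2, 0.4, -0.4, 0, 0, 0, 0, -0.2, 0.8, -0.8, 0, 0, 0, 0, -0.2, 0.8, -0.8, 0, 0, 0, 0, -0.2, 0.8, -0.8, 0, 0, 0, 0, -0.2, 0.8, -0.8, 0]
}}

```text
clock: 51.9
ee_pos: [0.447, -0.1628, 0.2047]
ee_rot: [0.039, 0.704, -0.039, 0.708]
ft_force: [0.1, -1.1, 0.5]
gripper_width: 0.047
```

```bash
python3 - <<'E'
from fit import *
s=st(); snap('top','t25'); snap('scene','s25'); im,d,P,H,S,V=fits('top','t25')
m=(P[...,2]>.085)&(P[...,2]<.14)&(P[...,0]>.5)&(P[...,0]<.76)&(P[...,1]>.08)&(P[...,1]<.2)
n,l,s,ct=cv2.connectedComponentsWithStats(m.astype(np.uint8))
for i in range(1,n):
    if s[i,4]>8: q=P[l==i];print('top edge',s[i,4],rect(q),q[:,2].max().round(4))
c=np.array([.534,-.3304]);a=np.radians(-6.6);Rz=np.array([[np.cos(a),-np.sin(a)],[np.sin(a),np.cos(a)]])
T=(P[...,:2]-c)@Rz
inn=(abs(T[...,0])<.125)&(abs(T[...,1])<.07)
for nm,k in dict(head=inn&(P[...,2]>.07)&(P[...,2]<.1),handle=inn&(P[...,2]>.045)&(P[...,2]<.065),wrench=inn&(P[...,2]>.01)&(P[...,2]<.025)&(S<80)).items():
    q=T[k]; print(nm,k.sum(),rect(q),np.median(P[k][:,2]).round(4))
o=(H<20)&(S>130)&(P[...,2]>.03)&(P[...,2]<.07)&(P[...,1]>.24)&(P[...,1]<.3)&(P[...,0]>.56)&(P[...,0]<.63);print('pin',np.percentile(P[o][:,2],[10,50,90]))
for n,(x0,x1,y0,y1) in dict(socket=(.37,.44,.07,.13),fitting=(.7,.78,0,.07),spacer=(.69,.79,-.1,-.0)).items():
    k=(P[...,0]>x0)&(P[...,0]<x1)&(P[...,1]>y0)&(P[...,1]<y1)&(P[...,2]>.008)&(P[...,2]<.05); print(n,rect(P[k]))
E
```

```text
{'clock': 51.9, 'joints': [-0.533, 0.0077, 1.803, 0.0025, 1.3269, -1.9934], 'ee_pos': [0.447, -0.1628, 0.2047], 'ee_rot': [0.0393, 0.7044, -0.0391, 0.7076], 'ft_force': [0.1203, -1.0897, 0.4617], 'gripper_width': 0.047}
top edge 349 (0.6801, 0.1362, 59.8, 22.1, 86.2) 0.1109
top edge 337 (0.6423, 0.1365, 59.0, 23.8, 81.6) 0.1084
top edge 333 (0.6011, 0.1428, 60.4, 22.7, 82.9) 0.108
top edge 327 (0.5586, 0.1468, 59.9, 22.5, 85.1) 0.1091
head 492 (0.0688, 0.0032, 50.3, 50.3, 23.2) 0.0767
handle 130 (0.055, 0.0122, 65.1, 21.9, 32.3) 0.0543
wrench 163 (0.0488, -0.0193, 81.9, 70.3, -73.3) 0.0158
pin [0.03677222 0.04145319 0.04473759]
socket (0.4026, 0.0993, 37.5, 29.0, 2.2)
fitting (0.7396, 0.0369, 34.9, 33.5, 58.6)
spacer (0.7543, -0.0447, 94.0, 59.0, 18.3)
```

View pics/t25.png

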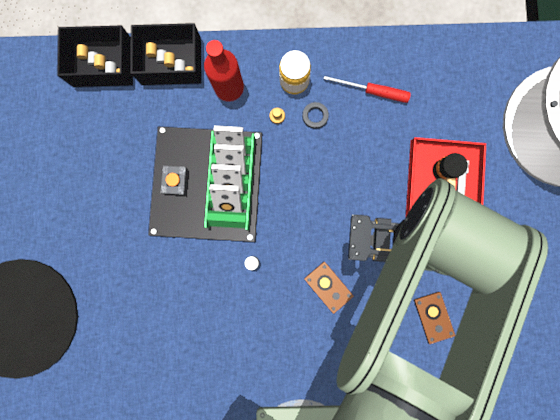

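The mallet head reads tray (0.069, 0.003), about 3.5 cm from where I put it, so it may have been knocked aside. I move the arm clear to see the tray.

Emit:
{"name": "jog_arm", "arguments": {
  "steps": [0, 0, 0, -0.2, 0.5, 0, 0, 0, 0, 0, -0.2, 1, 0, 0, 0, 0, 0, -0.2, 1, 0, 0, 0, 0, 0, -0.2, 1, 0, 0]
}}

```text
clock: 52.5
ee_pos: [0.4652, -0.0136, 0.2353]
ee_rot: [0.038, 0.704, -0.039, 0.708]
ft_force: [0.4, -0.6, -1.4]
gripper_width: 0.047
```

```bash
cat > tray.py <<'E'
from fit import *
import sys
n=sys.argv[1]; snap('top',n); snap('scene','s'+n); im,d,P,H,S,V=fits('top',n)
c=np.array([.534,-.3304]);a=np.radians(-6.6);Rz=np.array([[np.cos(a),-np.sin(a)],[np.sin(a),np.cos(a)]])
T=(P[...,:2]-c)@Rz
inn=(abs(T[...,0])<.16)&(abs(T[...,1])<.11)
for nm,k in dict(head=inn&(P[...,2]>.07)&(P[...,2]<.1),handle=inn&(P[...,2]>.045)&(P[...,2]<.065)&(H<30)&(H>8),wrench=inn&(P[...,2]>.01)&(P[...,2]<.03)&(S<80)).items():
    q=T[k]; print(nm,k.sum(),rect(q),np.percentile(P[k][:,2],[10,50,90]).round(4))
cv2.imwrite('pics/%sz.png'%n,cv2.resize(im[110:290,380:520,::-1],None,fx=3,fy=3,interpolation=cv2.INTER_CUBIC))
E
python3 tray.py t26
```

```text
head 491 (0.069, 0.0033, 50.9, 50.8, 38.4) [0.0744 0.0766 0.0788]
handle 634 (0.0025, 0.0002, 175.7, 31.9, 10.3) [0.0487 0.0541 0.0567]
wrench 592 (-0.0015, 0.0035, 271.3, 146.9, 1.4) [0.0137 0.0161 0.0185]
```

View pics/t26z.png

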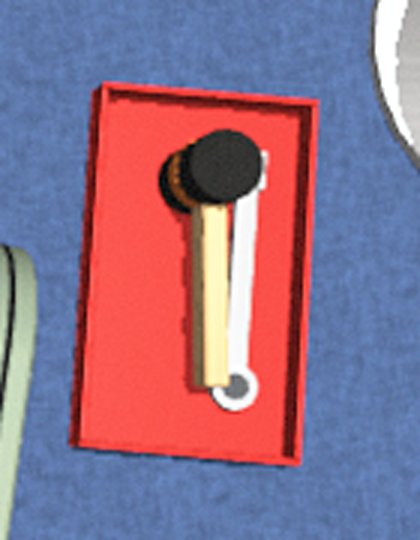

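View pics/st26.png

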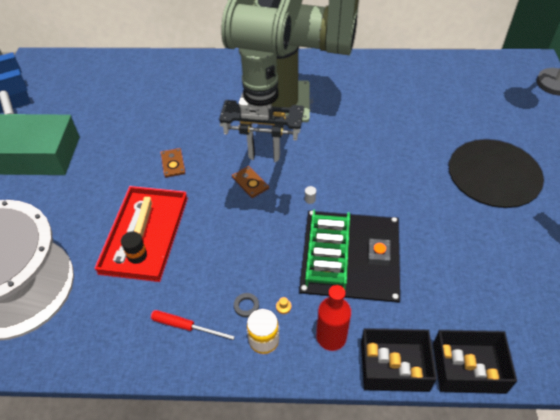

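```bash
python3 tray.py t27; python3 - <<'E'
from fit import *
im,d,P,H,S,V=fits('top','t27')
for n,(x0,x1,y0,y1) in dict(socket=(.37,.44,.07,.13),fitting=(.71,.77,0.01,.07),spacer=(.69,.79,-.1,-.01)).items():
    k=(P[...,0]>x0)&(P[...,0]<x1)&(P[...,1]>y0)&(P[...,1]<y1)&(P[...,2]>.01)&(P[...,2]<.05); print(n,np.median(P[k],0).round(3))
r.job_done()
E
```

```text
head 488 (0.0693, 0.0032, 51.2, 50.3, 69.4) [0.0744 0.0766 0.0789]
handle 630 (0.0018, 0.0016, 174.9, 30.3, 10.6) [0.0487 0.0541 0.0568]
wrench 581 (-0.0009, 0.0032, 282.6, 123.7, 5.8) [0.0135 0.0159 0.0183]
socket [0.409 0.107 0.04 ]
fitting [0.736 0.037 0.015]
spacer [ 0.738 -0.049  0.013]
the job is handed in; nothing more can be done
```

The job is handed in at about 52 s, and the last checks showed everything in place; no verdict was reported. I moved the wrench to the red tray and stood all four aluminium plates in slots 3, 2, 1 and 0. The pin was then pushed home by steady pressure from the mallet head rather than blows, until it stopped at about 24 N. The mallet went into the tray beside the wrench.

**Last checks:**
- **Plates:** all four are still standing, with top edges at 0.108–0.111 m (0.108 m expected). The slot 3 plate reads about 3 mm high, well inside the limit.
- **Pin:** the cap is about 0.041–0.045 m high, down from 0.055 m at the start.
- **Tray:** the wrench lies inside, and the mallet stands upright with its head at (0.069, 0.003) m in the tray frame. It did not move between the last two pictures.
- **Bystanders:** the socket, fitting and spacer read within about 1 cm of where they started.

**What failed or disagreed:**
- **First mallet grip missed:** I lifted before the fingers had closed. The mallet was not disturbed, and the second grip held.
- **Mallet shifted after release:** the head ended up about 3.5 cm from where I put it down, probably the announced knock. It is still well inside the tray, close beside or touching the wrench, so I left it.
- **Wrench position not measured in the final pictures:** the colour fit for it also picked up the tray rim, so I confirmed it by eye only.

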